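Load the ladle dryer

TASK

Get the washed ladles drying: first slide the loose drip plate in from the front of the dryer until its hole sits over the pin and it drops flat onto the deck. Then take every ladle off the draining stand, over the upturned end of its rail, and hang it on the dryer's rail inside that rail's upturned end, without letting a ladle touch the table. Last, press the dryer's start button fully down and let it come up again, leaving the plate seated, all the ladles hanging and everything else where it stood.

Things in the scene. Friction and masses are not known exactly. Their poses are not given: they have to be found in the camera images.
- drain_stand: Draining stand, fixed: low steel pan 110 x 250 x 14 mm, a post at its left (+y) end carrying a round steel bar of 10 mm diameter whose centre line is 200 mm above the table. Origin at the centre of its underside, below the bar. x away from the robot, z up.
- drain_tip (a point): Right-hand (-y) end of the draining stand's bar, on its centre line, 233 mm from the post; here the bar turns straight up and ends 18 mm above its centre line. The bar runs from here along this frame's +y to the post. Ladles hang on it 40 mm or more apart, the nearest 30 mm or more from this point; places may be empty.
- dryer: Warm-air dryer, fixed: white case 170 (x) x 300 (y) mm with a flat deck 28 mm above the table; origin at the centre of its underside, x away from the robot, z up. A post at its right carries a bar like the draining stand's, 10 mm thick, centre line at 200 mm, 40 mm behind the case's centre.
- dryer_tip (a point): Left-hand (+y) end of the dryer's bar, on its centre line, 250 mm from the post; here it turns up and ends 18 mm above its centre line. The bar runs from here along this frame's -y to the post. It takes five ladles 42 mm apart; the first must go nearest the post, with its centre about 46 mm from it (204 mm from this point), the fifth 36 mm from this point.
- pin (a point): Foot of the dryer's locating pin, at deck height (28 mm): 11 mm diameter, 9.5 mm high, tapered top. Axes are the dryer's: the plate slides in along +x, below the rail, from the open front. Lips 11 mm high stand on the deck at both sides, 220 mm apart and centred on the pin, and at the back, 27 mm behind the pin.
- plate_tab (a point): Centre of the blue upright finger tab of the loose drip plate: 34 mm long (x), 10 mm thick (y), its top 36 mm and this point 20 mm above the plate's underside. The steel plate is 130 (x) x 210 (y) x 4 mm, 0.16 to 0.26 kg, reaching 21 mm to the -x side of this point and 109 mm to the +x side. Axes are the plate's, z up. Starts flat on the table.
- plate_hole (a point): Centre of the plate's round 18 mm hole, at the underside, 89 mm from the tab along the plate's +x and 20 mm from its back edge. Axes are the plate's. Seated: this point on the pin's foot, axes parallel to the pin's.
- ladle1_grip (a point): Centre of the red grip of a steel ladle (None if absent). Grip 30 mm wide (x) x 16 (y) x 40 high. Below it a closed eye of 16 mm wide strip round the bar, then a strip and a bowl 40 mm across. Hanging, this point is 33 mm above the bar's centre line; the bowl's underside is 159 mm below this point. y is along the bar, z up. 0.07 to 0.12 kg.
- ladle1: The red ladle (None if absent); origin under its bowl, 159 mm below the grip's centre. The eye's opening is 29 mm wide (x); its V-shaped roof is 26 mm and its floor 75 mm below the grip's centre. From hanging it can rise 37 mm before that floor meets the bar; raised 25 mm it passes an upturned end with 7 mm or more to spare all round.
- ladle2_grip (a point): Centre of the blue grip of a steel ladle (None if absent). Grip 30 mm wide (x) x 16 (y) x 40 high. Below it a closed eye of 16 mm wide strip round the bar, then a strip and a bowl 40 mm across. Hanging, this point is 33 mm above the bar's centre line; the bowl's underside is 159 mm below this point. y is along the bar, z up. 0.07 to 0.12 kg.
- ladle2: The blue ladle (None if absent); origin under its bowl, 159 mm below the grip's centre. The eye's opening is 29 mm wide (x); its V-shaped roof is 26 mm and its floor 75 mm below the grip's centre. From hanging it can rise 37 mm before that floor meets the bar; raised 25 mm it passes an upturned end with 7 mm or more to spare all round.
- ladle3_grip (a point): Centre of the yellow grip of a steel ladle (None if absent). Grip 30 mm wide (x) x 16 (y) x 40 high. Below it a closed eye of 16 mm wide strip round the bar, then a strip and a bowl 40 mm across. Hanging, this point is 33 mm above the bar's centre line; the bowl's underside is 159 mm below this point. y is along the bar, z up. 0.07 to 0.12 kg.
- ladle3: The yellow ladle (None if absent); origin under its bowl, 159 mm below the grip's centre. The eye's opening is 29 mm wide (x); its V-shaped roof is 26 mm and its floor 75 mm below the grip's centre. From hanging it can rise 37 mm before that floor meets the bar; raised 25 mm it passes an upturned end with 7 mm or more to spare all round.
- ladle4_grip (a point): Centre of the green grip of a steel ladle (None if absent). Grip 30 mm wide (x) x 16 (y) x 40 high. Below it a closed eye of 16 mm wide strip round the bar, then a strip and a bowl 40 mm across. Hanging, this point is 33 mm above the bar's centre line; the bowl's underside is 159 mm below this point. y is along the bar, z up. 0.07 to 0.12 kg.
- ladle4: The green ladle (None if absent); origin under its bowl, 159 mm below the grip's centre. The eye's opening is 29 mm wide (x); its V-shaped roof is 26 mm and its floor 75 mm below the grip's centre. From hanging it can rise 37 mm before that floor meets the bar; raised 25 mm it passes an upturned end with 7 mm or more to spare all round.
- ladle5_grip (a point): Centre of the white grip of a steel ladle (None if absent). Grip 30 mm wide (x) x 16 (y) x 40 high. Below it a closed eye of 16 mm wide strip round the bar, then a strip and a bowl 40 mm across. Hanging, this point is 33 mm above the bar's centre line; the bowl's underside is 159 mm below this point. y is along the bar, z up. 0.07 to 0.12 kg.
- ladle5: The white ladle (None if absent); origin under its bowl, 159 mm below the grip's centre. The eye's opening is 29 mm wide (x); its V-shaped roof is 26 mm and its floor 75 mm below the grip's centre. From hanging it can rise 37 mm before that floor meets the bar; raised 25 mm it passes an upturned end with 7 mm or more to spare all round.
- start_top (a point): Centre of the top of the dryer's green round start button, 26 mm diameter, on the case's front right corner. It is pressed straight down.
- start (a joint): Travel of the start button, m: 0 up, 0.006 fully down; a spring returns it, fully down takes 5 N.
- tub_red: Bystander: small white tub with red lid, 61 mm diameter, 42 mm high; origin at its underside. Leave alone.
- tub_white: Bystander: white tub, 73 mm diameter, 64 mm high; origin at its underside. Leave alone.
There are look-alikes about, which are no part of the job. Leave any orange or purple look-alike of the ladle1 alone.

How it is judged:
On the way, in this order (a step that is already met when the one before it is completed fails the run):
1. the drip plate lies flat on the dryer's deck with its hole over the pin (z of plate_hole in the frame of pin between -0.003 and 0.0025 m and horizontal distance between plate_hole and pin below 0.006 m and angle between plate_tab's own z axis and vertical below 0.03 rad), for 0.3 s.
2. every ladle hangs on the dryer's rail, behind its upturned end (x of ladle1_grip in the frame of dryer_tip between -0.02 and 0.02 m and y of ladle1_grip in the frame of dryer_tip between -0.23 and -0.012 m and z of ladle1_grip in the frame of dryer_tip between 0.022 and 0.042 m and angle between each of ladle1_grip, ladle2_grip, ladle3_grip, ladle4_grip, ladle5_grip's own z axis and vertical below 0.35 rad and x of ladle2_grip in the frame of dryer_tip between -0.02 and 0.02 m and y of ladle2_grip in the frame of dryer_tip between -0.23 and -0.012 m and z of ladle2_grip in the frame of dryer_tip between 0.022 and 0.042 m and x of ladle3_grip in the frame of dryer_tip between -0.02 and 0.02 m and y of ladle3_grip in the frame of dryer_tip between -0.23 and -0.012 m and z of ladle3_grip in the frame of dryer_tip between 0.022 and 0.042 m and x of ladle4_grip in the frame of dryer_tip between -0.02 and 0.02 m and y of ladle4_grip in the frame of dryer_tip between -0.23 and -0.012 m and z of ladle4_grip in the frame of dryer_tip between 0.022 and 0.042 m and x of ladle5_grip in the frame of dryer_tip between -0.02 and 0.02 m and y of ladle5_grip in the frame of dryer_tip between -0.23 and -0.012 m and z of ladle5_grip in the frame of dryer_tip between 0.022 and 0.042 m), for 0.3 s.
3. the start button is pressed fully down (value of joint start above 0.005 m), for 0.05 s.
At the end, for the whole second after the job is handed in: The drip plate lies flat on the deck (hole within 6 mm of the pin, underside within 2.5 mm of the deck), every ladle hangs at rest by its eye on the dryer's rail between post and upturned end, and the start button has been pressed at least 5 mm and is up again (all of step 1 and all of step 2 and linear speed of each of ladle1, ladle2, ladle3, ladle4, ladle5 below 0.05 m/s and value of joint start below 0.001 m); the robot touches nothing.
It fails at once if a ladle is dropped or let down onto the table: its grip comes below 165 mm (height (world z) of any of ladle1_grip, ladle2_grip, ladle3_grip, ladle4_grip, ladle5_grip below 0.165 m).
It fails at once if the red-lidded or the white tub is moved by more than 40 mm (distance of any of tub_red, tub_white from where it was at the start of the episode above 0.04 m).
Of ladle1, ladle2, ladle3, ladle4, ladle5 only 3 to 5 are there at a start; the rules pass over those that are not, and their reading is None.
At some moment in a run one of drip_plate, ladle1, ladle2, ladle3, ladle4, ladle5 may be knocked a few centimetres aside while the robot is not near it.
It also fails if it takes over 210 s, if anything falls off the work surface, if the arm or the gripper's body presses on something with over 40 N, if the wrist force passes 120 N, or if a joint passes its speed limit or range.

ROBOT

A 6-joint arm with a two-finger parallel gripper is mounted at the origin on a cart in front of the work surface, level with it; the furniture and walls round the work are solid. World frame = base frame: x ahead of the robot, y to its left, z up, the work surface at z = 0. Lengths are in m, angles in rad, forces in N, time in s.
With the tool pointing down it reaches from about 0.35 to 0.975 m from the base axis. Payload 7.1 kg.
Tool frame: the origin (TCP) lies at the very end of the fingers, on their centre line; the grasp point (between the pads) lies 19 mm behind it; z points along the fingers, y is the direction in which the jaws open and shut (so a half turn about z gives the same grasp; the last joint's range is limited). The gripper opens to 88 mm and grips with 3 to 60 N. Pads are 20 mm wide; open, the fingers measure 115 mm over their backs; the gripper's body (75 mm by 178 mm) begins 61 mm behind the grasp point.
Start: joints at [1.298, 0.423, 1.63, -0, 1.089, -0.019], TCP at [0.157, 0.605, 0.223] pointing down, gripper open.
Joint ranges: [-3, 3], [-0.9, 2.11], [0.09, 2.58], [-1.31, 4.45], [0.11, 2.69], [-2.54, 2.54]. Speed limits (rad/s): [2.39, 2.39, 3.01, 3.14, 3.14, 3.14].

INTERFACE

Orientations are given as a 3x3 rotation matrix whose columns are the frame's x, y, z axes.
In Python, from cell import manip gives the robot as it stands.
- The arm moves only by the shell command python3 -m pendant 'ROWS'. ROWS is JSON, one flat list of numbers, 7 for each row, row after row: the closure, from 0 (fully open) to 1 (shut), then the shift along the tool's x, y, z in m, then the turn, a rotation vector about the tool's x, y, z in degrees. A call has 1 to 20 rows; each row is the pose to reach, as a shift and turn from the pose commanded when the call began, along the tool's axes at that moment; what a row does not reach only later rows make up. A row lasts 1/12 s, in which the tool goes at most 41.7 mm and 7.16 degrees, less where a joint would pass 70% of its speed; a pose out of reach is approached as far as the arm can. A call with a gripper value outside its range is refused whole. The fingers move at their own pace and stop on an object; the grip force is fixed at half the most. Time passes only in rows, so rows that repeat a pose let the fingers close. It gives the time, the measured TCP pose, the force and the opening at its end, in the units of the state.
- manip.read_state(): the state, without advancing time (a new reading comes with each control period).
- manip.capture(name): name is "scene" or "top" or "wrist"; returns the picture (400x640x3 uint8, blue, green, red); there is no depth.
- manip.camera_model(name): a dict with "fx", "fy", "cx", "cy" (pixels), "R" (3x3) and "t" (3): a world point X has camera coordinates R X + t. Camera axes: x right, y down, z forward; pixel columns grow to the right and rows downward; lengths in m; the calibration is good to about 2 mm. A picture is of the moment at which its call begins: read the wrist's pose just before it. camera_model takes no time and is no camera call; for the wrist camera it gives the pose at the moment of the call.
- manip.job_done(): hands the job in, once; it reports no verdict.
Trained networks look in the newest picture that a camera, given by its name, has taken for a name from the list of things; names that differ only in an ending like _2 or _b are one class to them, and where a whole thing is asked for, a point or a joint stands for the part that bears it (a point fixed in the world has none). Each returns a list of dicts, best first, with "score" (0 to 1); they miss things now and then, are a little off and sometimes report something else, mostly with a low value. They report only what shows in the picture. A call takes as long as a camera call. They do not tell look-alikes from the thing itself.
- manip.recognise(label, camera): "centre" ([x, y, z] in m, in the coordinates of the camera as it stood for that picture, good to about 4 mm: the middle of the surface that is visible of it).
The state is a dict: "time_s": time; "qpos": joint angles; "qd": joint speeds; "joint_efforts": joint torques, N m; "position": TCP position; "tcp_rot": TCP orientation; "contact_force": force on the tool from outside, world axes, zero at the start; "moment": the same for the moment, N m; "opening": finger opening in m.
Only numpy, scipy, OpenCV 4.12 (cv2) and the standard library are available. Lean on these libraries where they do the work, as an engineer would, in place of code of your own. Each camera call takes 0.05 s, during which the arm holds its last target.

## Working session

There is one attempt and no reset: what is moved stays moved. The work goes in short steps, Python scripts to look and compute and a shell command to move; the robot and the scene stay as the last step left them, time stands still between calls to the robot, and variables do not carry over. Pictures are saved under pics/ and viewed, and the job is handed in when it is done.

```bash
ls; mkdir -p pics
python3 - <<'E'
from cell import manip
import cv2
s=manip.read_state(); print(s['time_s'],s['position'],s['tcp_rot'],s['opening'])
for c in ['scene','top','wrist']:
    im=manip.capture(c); cv2.imwrite(f'pics/{c}0.png',im)
    m=manip.camera_model(c); print(c,{k:(v if not hasattr(v,'tolist') else v.tolist()) for k,v in m.items()})
E
```

```text
pics
0.0 [0.15673921 0.60444442 0.22188629] [[-9.67982796e-01  2.51016224e-01 -4.02255367e-04]
 [ 2.51016546e-01  9.67981623e-01 -1.50692357e-03]
 [ 1.11135372e-05 -1.55964885e-03 -9.99998784e-01]] 0.08766373645637668
scene {'fx': 399.91591204372907, 'fy': 399.91591204372907, 'cx': 319.3522858920528, 'cy': 195.87164490476277, 'R': [[0.8148237166585833, -0.5797081578028687, -0.0008732396565812637], [-0.38543073590740695, -0.5406256820703772, -0.747774711864352], [0.4330190048815042, 0.609641143348072, -0.6639519694591527]], 't': [-0.38302286236332883, 0.3660377926560519, 1.0084387131554253]}
top {'fx': 438.1590364618462, 'fy': 438.1590364618462, 'cx': 315.26678140746645, 'cy': 197.12722418889558, 'R': [[0.003677993594334482, -0.9999930816208886, 0.0005559437730951005], [-0.9783770000708923, -0.0037134570732768974, -0.20679617010197804], [0.20679680388101096, 0.00021667238803908424, -0.9783838893592203]], 't': [0.04340756556377011, 0.5759020617560043, 1.4022187512795101]}
wrist {'fx': 298.55390783915925, 'fy': 298.55390783915925, 'cx': 322.05939589666843, 'cy': 207.21377442114374, 'R': [[0.2506139869361511, 0.9680860492357445, -0.0014250709091344605], [0.9369617529919725, -0.24218586694292105, 0.2518902127580928], [0.2435062688765491, -0.06446244742666137, -0.9677547674331488]], 't': [-0.6252216168716571, -0.030631630484288814, 0.3893910167675169]}
```

View pics/scene0.png

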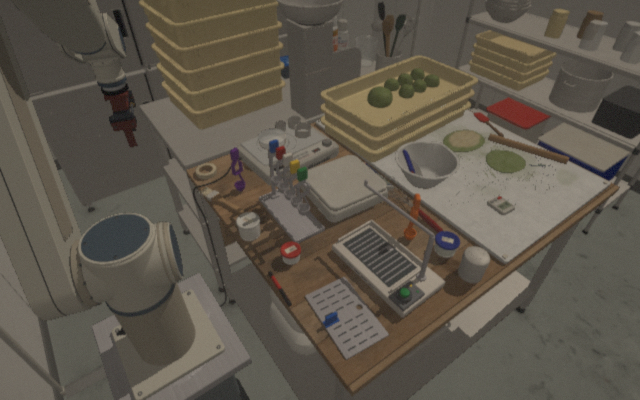

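View pics/top0.png

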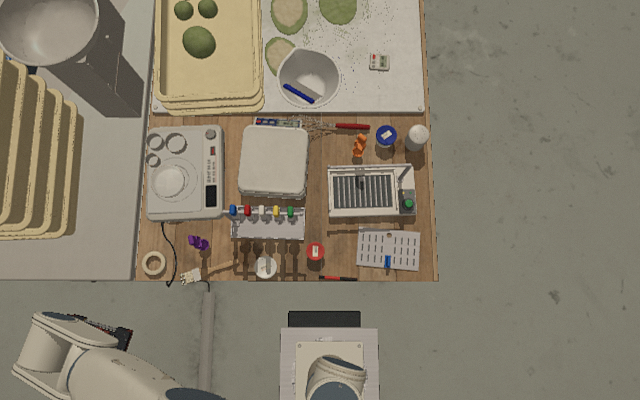

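```bash
cat > h.py <<'E'
from cell import manip
import cv2, numpy as np
def rec(labels,cam,cap=True):
    if cap: manip.capture(cam)
    m=manip.camera_model(cam);R=np.array(m['R']);t=np.array(m['t'])
    for l in labels:
        for d in manip.recognise(l,cam)[:4]:
            c=np.array(d['centre']);w=R.T@(c-t)
            print(cam,l,round(d['score'],2),w.round(4),'px',[round(m['fx']*c[0]/c[2]+m['cx']),round(m['fy']*c[1]/c[2]+m['cy'])])
def px2w(cam,u,v,z=None,x=None,y=None,m=None):
    m=m or manip.camera_model(cam);R=np.array(m['R']);t=np.array(m['t'])
    d=R.T@np.array([(u-m['cx'])/m['fx'],(v-m['cy'])/m['fy'],1]);o=-R.T@t
    k=(z-o[2])/d[2] if z is not None else ((x-o[0])/d[0] if x is not None else (y-o[1])/d[1])
    return o+k*d
def w2px(cam,X,m=None):
    m=m or manip.camera_model(cam);c=np.array(m['R'])@np.array(X)+np.array(m['t'])
    return np.array([m['fx']*c[0]/c[2]+m['cx'],m['fy']*c[1]/c[2]+m['cy']])
def crop(cam,u0,v0,u1,v1,k,name):
    im=manip.capture(cam);cv2.imwrite('pics/'+name,cv2.resize(im[v0:v1,u0:u1],None,fx=k,fy=k,interpolation=cv2.INTER_CUBIC))
E
python3 - <<'E'
from h import *
L=['drain_stand','dryer','plate_tab','plate_hole','pin','start_top','ladle1_grip','ladle2_grip','ladle3_grip','ladle4_grip','ladle5_grip','drain_tip','dryer_tip','tub_red','tub_white']
for c in ['top','scene']: rec(L,c)
E
```

```text
top drain_stand 0.92 [ 0.481   0.2053 -0.0019] px [269, 228]
top drain_stand 0.62 [ 0.4118 -0.1987  0.0029] px [387, 248]
top dryer 0.79 [ 0.6059 -0.145   0.0243] px [371, 191]
top plate_tab 0.9 [ 0.4103 -0.2001  0.0043] px [388, 249]
top plate_tab 0.45 [ 0.5543 -0.2657  0.0589] px [409, 204]
top plate_hole 0.79 [ 0.4105 -0.198   0.008 ] px [387, 248]
top start_top 0.5 [ 0.5575 -0.2643  0.0588] px [408, 203]
top ladle1_grip 0.8 [ 0.744  -0.1024  0.0829] px [359, 147]
top ladle1_grip 0.58 [0.4194 0.4131 0.0998] px [199, 242]
top ladle1_grip 0.53 [0.489  0.2428 0.1957] px [249, 216]
top ladle2_grip 0.54 [0.4964 0.2891 0.196 ] px [234, 213]
top ladle2_grip 0.44 [0.4907 0.2388 0.1993] px [250, 215]
top ladle3_grip 0.49 [0.4855 0.1544 0.1932] px [279, 217]
top ladle3_grip 0.46 [ 0.5567 -0.2643  0.0599] px [408, 203]
top ladle4_grip 0.65 [0.4912 0.1133 0.193 ] px [293, 215]
top ladle4_grip 0.31 [0.4769 0.206  0.0023] px [268, 229]
top ladle5_grip 0.51 [0.4914 0.1993 0.1844] px [264, 216]
top ladle5_grip 0.43 [0.4752 0.2014 0.0048] px [270, 229]
top drain_tip 0.79 [0.477  0.1994 0.0078] px 
[... 1064 characters left out ...]
 0.57 [ 0.743  -0.1026  0.0984] px [413, 216]
scene ladle1_grip 0.39 [ 0.4077 -0.2088  0.006 ] px [346, 316]
scene ladle2_grip 0.53 [0.4942 0.2853 0.185 ] px [274, 159]
scene ladle3_grip 0.7 [0.4858 0.1568 0.1935] px [293, 179]
scene ladle3_grip 0.25 [0.3362 0.1888 0.0623] px [248, 224]
scene ladle4_grip 0.64 [0.4926 0.1142 0.1717] px [303, 191]
scene ladle5_grip 0.85 [0.4895 0.1975 0.1927] px [287, 172]
scene drain_tip 0.93 [0.4899 0.1872 0.0048] px [292, 218]
scene drain_tip 0.32 [ 0.6031 -0.1689  0.0264] px [391, 267]
scene dryer_tip 0.84 [ 0.6049 -0.1607  0.0288] px [390, 265]
scene tub_red 0.7 [0.3941 0.0383 0.0414] px [291, 251]
scene tub_white 0.78 [0.3335 0.1902 0.0605] px [247, 225]
```

The top view shows five ladles on the stand: blue (234,212), red (248,212), white (263,212), yellow (277,212) and green (291,212). The purple look-alike at (199,242) and the orange one at (359,147) stand loose on the table and stay put. I'll enlarge these areas to measure them.

Run:
```python
from h import *
crop('top',215,190,325,270,7,'t1.png')
crop('top',320,155,430,285,4.5,'t2.png')
crop('scene',250,130,460,370,2.5,'s1.png')
```

```text
(no output)
```

View pics/t1.png

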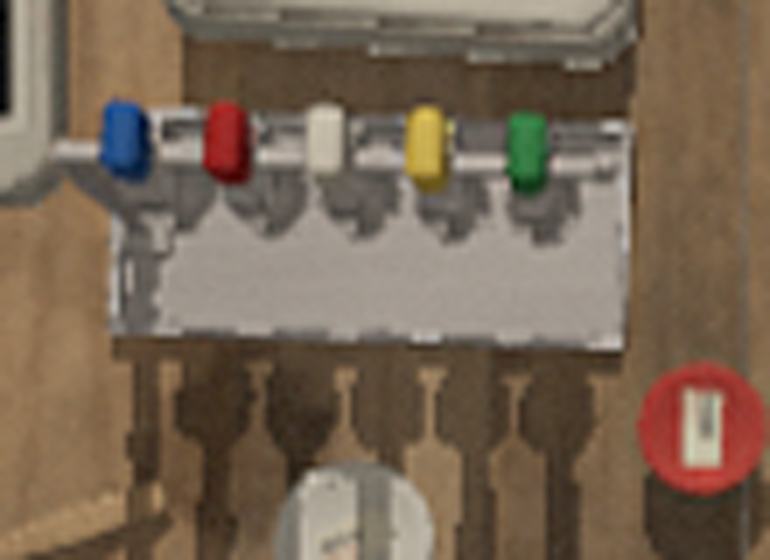

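View pics/t2.png

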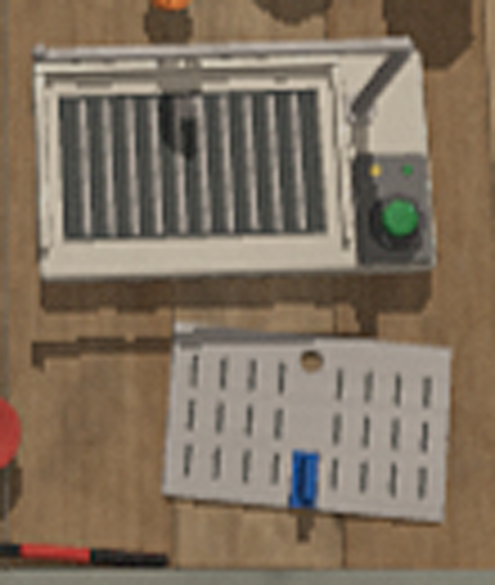

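View pics/s1.png

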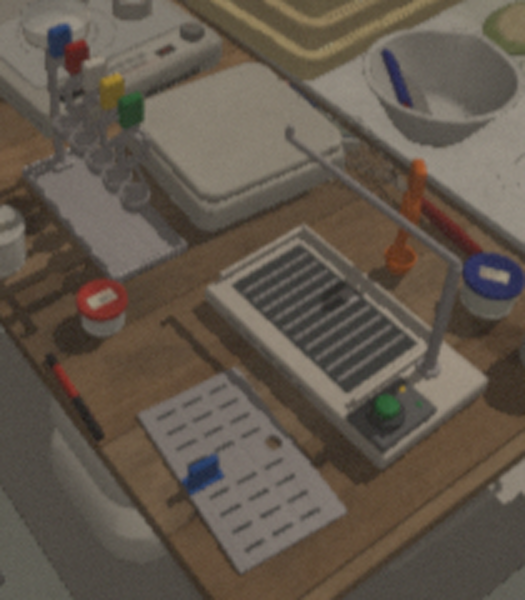

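```bash
cat >> h.py <<'E'
from scipy.spatial.transform import Rotation as Ro
def Rdown(phi): # tool x azimuth phi deg, pointing down
    a=np.radians(phi);return np.array([[np.cos(a),np.sin(a),0],[np.sin(a),-np.cos(a),0],[0,0,-1]])
def to(p,phi=None,R=None):
    s=manip.read_state();p0=np.array(s['position']);R0=np.array(s['tcp_rot'])
    if R is None: R=Rdown(phi) if phi is not None else R0
    d=R0.T@(np.array(p)-p0);r=np.degrees(Ro.from_matrix(R0.T@R).as_rotvec())
    print('at',p0.round(4),'phi',round(np.degrees(np.arctan2(R0[1,0],R0[0,0])),2),'shift',d.round(4),'turn',r.round(2))
def st():
    s=manip.read_state();R0=np.array(s['tcp_rot'])
    print(round(s['time_s'],2),'pos',np.array(s['position']).round(4),'phi',round(np.degrees(np.arctan2(R0[1,0],R0[0,0])),2),'zax',R0[:,2].round(3),'F',np.array(s['contact_force']).round(2),'M',np.array(s['moment']).round(2),'open',round(s['opening'],4),'q',np.array(s['qpos']).round(2))
E
python3 - <<'E'
from h import *
m=manip.camera_model('wrist');c=-np.array(m['R']).T@np.array(m['t']);s=manip.read_state();R0=np.array(s['tcp_rot'])
print(c, R0.T@(c-s['position']), 'view dir tool',R0.T@np.array(m['R'])[2])
st()
print(px2w('top',*(232,212),z=.253))
def T1(u,v):return 215+u/7-.43,190+v/7-.43
for n,a in dict(b=(125,142),r=(228,142),w=(326,140),y=(428,148),g=(527,152)).items(): print(n,px2w('top',*T1(*a),z=.245))
print('tip',px2w('top',*T1(605,163),z=.21),'bar L',px2w('top',*T1(60,150),z=.2))
def T2(u,v):return 320+u/4.5-.4,155+v/4.5-.4
for n,a in dict(hole=(312,360),tabtop=(305,466),tl=(177,328),tr=(450,350),bl=(163,492),br=(442,520)).items(): print(n,px2w('top',*T2(*a),z=.036 if n=='tabtop' else .004))
for n,a in dict(fl=(42,275),fr=(435,265),bl=(37,62),br=(425,60),btn=(400,216)).items(): print(n,px2w('top',*T2(*a),z=.028 if n!='btn' else .045))
print('bar',px2w('top',*T2(40,50),z=.218),px2w('top',*T2(405,42),z=.2))
to([.35,.35,.42],180)
E
```

```text
[0.0906287  0.62315976 0.38424738] [ 0.06872676  0.00096305 -0.16158378] view dir tool [-2.51885106e-01 -1.19496474e-04  9.67757138e-01]
1.9 pos [0.1569 0.605  0.2227] phi 165.46 zax [ 0. -0. -1.] F [ 0.77  0.15 -0.3 ] M [ 0.02 -0.01 -0.  ] open 0.0878 q [ 1.3   0.42  1.63 -0.    1.09 -0.02]
[0.49049412 0.28407625 0.253     ]
b [0.49818664 0.28465609 0.245     ]
r [0.49834723 0.24215867 0.245     ]
w [0.49933845 0.20174723 0.245     ]
y [0.49614509 0.15957861 0.245     ]
g [0.49462443 0.11871757 0.245     ]
tip [0.49623528 0.08766363 0.21      ] bar L [0.50273114 0.32092557 0.2       ]
hole [ 0.4580592  -0.20591876  0.004     ]
tabtop [ 0.37607924 -0.19295971  0.036     ]
tl [ 0.48208526 -0.10410486  0.004     ]
tr [ 0.46606231 -0.31077251  0.004     ]
bl [ 0.3586649  -0.09156034  0.004     ]
br [ 0.33878797 -0.29901647  0.004     ]
fl [ 0.51846726 -0.00089608  0.028     ]
fr [ 0.52720597 -0.29666644  0.028     ]
bl [0.68439563 0.00248921 0.028     ]
br [ 0.68713486 -0.29600877  0.028     ]
btn [ 0.56131588 -0.26815599  0.045     ]
bar [0.63934945 0.00601271 0.218     ] [ 0.65112544 -0.24282812  0.2       ]
at [0.1569 0.605  0.2227] phi 165.46 shift [-0.2509 -0.1983 -0.1973] turn [ -0.     0.   -14.54]
```

Run:
```python
from h import *
to([.42,.18,.42],180)
```

```text
at [0.1569 0.605  0.2227] phi 165.46 shift [-0.3614 -0.3453 -0.1973] turn [ -0.     0.   -14.54]
```

```bash
python3 -m pendant '[0,-0.36,-0.345,-0.2,0,0,-14.5, 0,-0.36,-0.345,-0.2,0,0,-14.5, 0,-0.36,-0.345,-0.2,0,0,-14.5, 0,-0.36,-0.345,-0.2,0,0,-14.5, 0,-0.36,-0.345,-0.2,0,0,-14.5, 0,-0.36,-0.345,-0.2,0,0,-14.5, 0,-0.36,-0.345,-0.2,0,0,-14.5, 0,-0.36,-0.345,-0.2,0,0,-14.5, 0,-0.36,-0.345,-0.2,0,0,-14.5, 0,-0.36,-0.345,-0.2,0,0,-14.5, 0,-0.36,-0.345,-0.2,0,0,-14.5, 0,-0.36,-0.345,-0.2,0,0,-14.5, 0,-0.36,-0.345,-0.2,0,0,-14.5, 0,-0.36,-0.345,-0.2,0,0,-14.5, 0,-0.36,-0.345,-0.2,0,0,-14.5, 0,-0.36,-0.345,-0.2,0,0,-14.5]'
python3 - <<'E'
from h import *
st()
cv2.imwrite('pics/w1.png',manip.capture('wrist'))
to([.45,-.18,.42],180)
E
```

```text
time_s: 3.23
position: [0.4184, 0.1806, 0.4223]
tcp_rot: [[-1.0, 0.002, -0.001], [0.002, 1.0, 0.0], [0.001, 0.0, -1.0]]
contact_force: [-0.9, 0.8, -0.9]
opening: 0.0877
3.23 pos [0.4184 0.1806 0.4223] phi 179.91 zax [-0.001  0.    -1.   ] F [-0.89  0.79 -0.86] M [ 0.05  0.   -0.06] open 0.0877 q [ 0.38 -0.02  1.73  0.    1.43 -1.19]
at [0.418  0.1811 0.4221] phi 179.99 shift [-0.0321 -0.3611  0.002 ] turn [-0.   -0.07 -0.01]
```

View pics/w1.png

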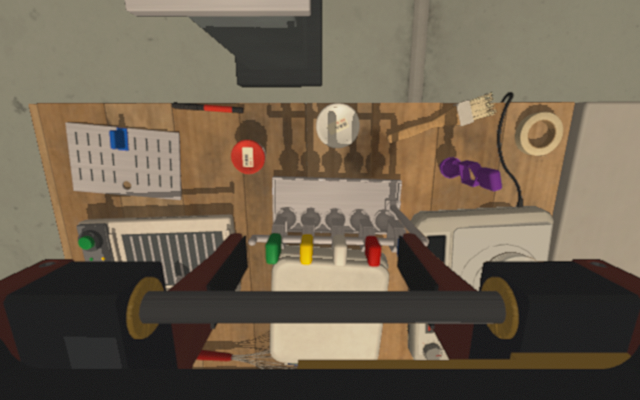

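```bash
python3 -m pendant '[0,-0.14,-0.35,0,0,0,0, 0,-0.14,-0.35,0,0,0,0, 0,-0.14,-0.35,0,0,0,0, 0,-0.14,-0.35,0,0,0,0, 0,-0.14,-0.35,0,0,0,0, 0,-0.14,-0.35,0,0,0,0, 0,-0.14,-0.35,0,0,0,0, 0,-0.14,-0.35,0,0,0,0, 0,-0.14,-0.35,0,0,0,0, 0,-0.14,-0.35,0,0,0,0, 0,-0.14,-0.35,0,0,0,0, 0,-0.14,-0.35,0,0,0,0, 0,-0.14,-0.35,0,0,0,0]'
python3 - <<'E'
from h import *
st()
im=manip.capture('wrist');cv2.imwrite('pics/w2f.png',im)
m=manip.camera_model('wrist');import json;json.dump({k:(v.tolist() if hasattr(v,'tolist') else v) for k,v in m.items()},open('w2.json','w'))
cv2.imwrite('pics/w2.png',cv2.resize(im[0:280,170:520],None,fx=2.2,fy=2.2,interpolation=cv2.INTER_CUBIC))
rec(['pin','plate_hole','plate_tab','start_top','dryer','dryer_tip'],'wrist',cap=False)
E
```

```text
time_s: 4.37
position: [0.5582, -0.1675, 0.4223]
tcp_rot: [[-1.0, -0.002, -0.001], [-0.002, 1.0, 0.001], [0.001, 0.001, -1.0]]
contact_force: [0.3, 0.6, -0.1]
opening: 0.0877
4.37 pos [ 0.5582 -0.1675  0.4223] phi -179.91 zax [-0.001  0.001 -1.   ] F [ 0.28  0.57 -0.06] M [-0.   -0.02  0.01] open 0.0877 q [-0.31  0.2   1.49  0.    1.46 -1.88]
wrist pin 0.74 [ 0.6075 -0.1412  0.0301] px [335, 194]
wrist plate_hole 0.59 [ 0.4066 -0.1988  0.0044] px [304, 82]
wrist plate_hole 0.39 [ 0.5532 -0.2664  0.0593] px [265, 167]
wrist plate_tab 0.9 [ 0.4045 -0.2027  0.005 ] px [302, 81]
wrist dryer 0.55 [ 0.6081 -0.1432  0.0289] px [334, 194]
wrist dryer_tip 0.59 [ 0.6064 -0.1454  0.0303] px [333, 193]
wrist dryer_tip 0.35 [ 0.5521 -0.2618  0.0589] px [268, 166]
wrist dryer_tip 0.23 [0.4997 0.1983 0.2288] px [636, 139]
```

View pics/w2.png

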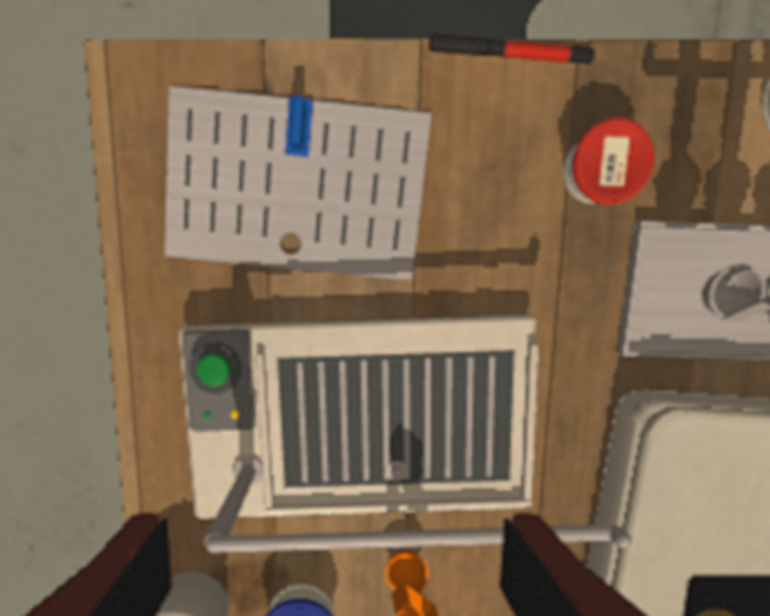

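The plate's hole is at crop (290,242), the tab top at (298,123) and the pin at (398,468). The side lips are at x≈268 and 530, and the dryer bar runs (212,541)→(618,536). I'll convert these to world positions.

Run:
```python
from h import *
import json
m=json.load(open('w2.json'))
def P(u,v,z): return px2w('wrist',170+u/2.2-.27,v/2.2-.27,z=z,m=m).round(4)
for n,a in dict(hole=(290,242,.004),tab_f=(299,98,.036),tab_b=(300,123,.036),tl=(170,87,.004),tr=(431,112,.004),bl=(165,254,.004),br=(411,277,.004),
  pinfoot=(398,472,.028),pintop=(398,464,.0375),case_fl=(535,319,.028),case_fr=(181,329,.028),case_bl=(530,508,.028),case_br=(197,517,.028),
  lipRin=(270,345,.039),lipRin_b=(272,500,.039),lipLin=(527,345,.039),lipLb=(524,495,.039),
  btn=(212,370,.05),bar_post=(215,542,.2),bar_tip=(618,536,.2),bartip_top=(620,537,.218)).items(): print(n,P(*a))
def crop2(u0,v0,u1,v1,k,name):
    im=cv2.imread('pics/w2f.png');cv2.imwrite('pics/'+name,cv2.resize(im[v0:v1,u0:u1],None,fx=k,fy=k,interpolation=cv2.INTER_CUBIC))
crop2(275,140,420,240,5.5,'c1.png')
crop2(235,30,375,135,5.5,'c2.png')
```

```text
hole [ 0.4543 -0.2046  0.004 ]
tab_f [ 0.3527 -0.1942  0.036 ]
tab_b [ 0.3699 -0.1936  0.036 ]
tl [ 0.337  -0.2984  0.004 ]
tr [ 0.3546 -0.0899  0.004 ]
bl [ 0.4642 -0.3104  0.004 ]
br [ 0.4825 -0.1019  0.004 ]
pinfoot [ 0.6485 -0.1109  0.028 ]
pintop [ 0.6386 -0.112   0.0375]
case_fl [ 0.5162 -0.0007  0.028 ]
case_fr [ 0.525  -0.2949  0.028 ]
case_bl [0.6816 0.0079 0.028 ]
case_br [ 0.6908 -0.29    0.028 ]
lipRin [ 0.5371 -0.22    0.039 ]
lipRin_b [ 0.671  -0.2213  0.039 ]
lipLin [ 0.5366 -0.0089  0.039 ]
lipLb [ 0.6659 -0.0017  0.039 ]
btn [ 0.5563 -0.2665  0.05  ]
bar_post [ 0.6452 -0.2415  0.2   ]
bar_tip [0.6407 0.0102 0.2   ]
bartip_top [0.6342 0.0032 0.218 ]
```

View pics/c1.png

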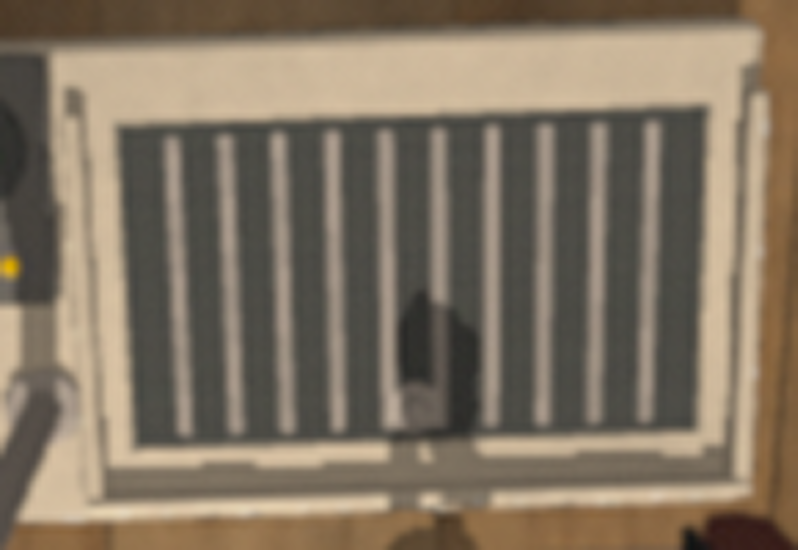

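View pics/c2.png

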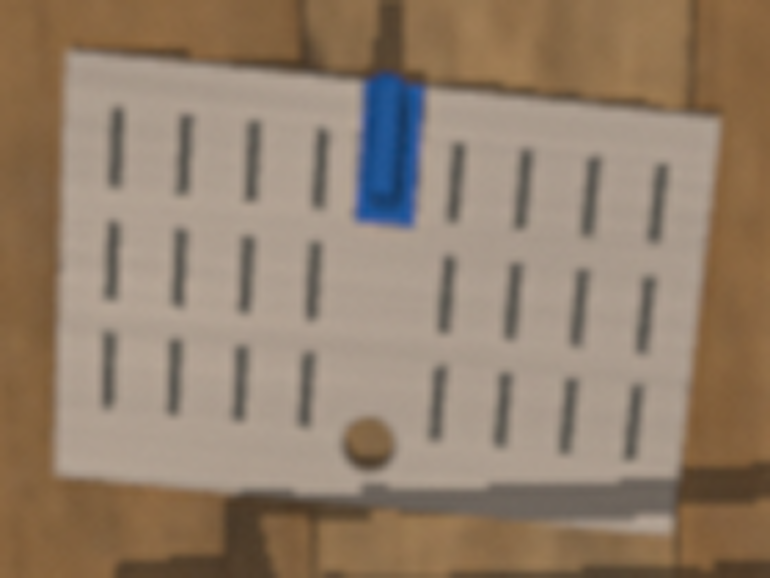

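Run:
```python
from h import *
import json
from scipy.optimize import least_squares
m=json.load(open('w2.json'))
def P(u,v,z,o): return px2w('wrist',o[0]+u/5.5-.41,o[1]+v/5.5-.41,z=z,m=m)
c2=(235,30);c1=(275,140)
# plate frame: hole origin; corners front x=-110, back +20; y +-105
obs=[(P(68,50,.004,c2),(-.110,-.105)),(P(720,118,.004,c2),(-.110,.105)),(P(55,475,.004,c2),(.02,-.105)),(P(673,532,.004,c2),(.02,.105)),(P(369,443,.004,c2),(0,0))]
def f(p):
    c,s=np.cos(p[2]),np.sin(p[2])
    return np.concatenate([[p[0]+c*a-s*b-w[0],p[1]+s*a+c*b-w[1]] for w,(a,b) in obs])
r=least_squares(f,[.45,-.2,0]);print('hole',r.x[:2].round(4),'yaw',np.degrees(r.x[2]).round(2),'res',(r.fun*1e3).round(1))
p=r.x;c,s=np.cos(p[2]),np.sin(p[2]);print('tab',p[0]-.089*c,p[1]-.089*s)
print('tab top mid',P(388,140,.036,c2), 'front end',P(390,75,.036,c2),'back',P(385,200,.036,c2))
# dryer: 
print('pin mid',P(418,405,.033,c1))
print('front edge',P(45,45,.028,c1),P(760,28,.028,c1))
print('lipR top inner',P(80,100,.039,c1),P(103,495,.039,c1),'lipL',P(757,100,.039,c1),P(738,490,.039,c1))
print('lipR foot inner',P(92,180,.028,c1),'lipL foot',P(745,180,.028,c1))
print('back lip foot',P(420,465,.028,c1),'back lip top',P(420,495,.039,c1))
```

```text
hole [ 0.455  -0.2042] yaw -5.14 res [-0.  -0.5 -0.4  0.3 -0.1  0.2  0.6 -0.3 -0.   0.2]
tab 0.3663507371259786 -0.19622065986757078
tab top mid [ 0.369016   -0.19521757  0.036     ] front end [ 0.35111255 -0.19439739  0.036     ] back [ 0.38583423 -0.19634244  0.036     ]
pin mid [ 0.64494293 -0.11154838  0.033     ]
front edge [ 0.52218672 -0.23843537  0.028     ] [ 0.5161311  -0.00092282  0.028     ]
lipR top inner [ 0.53929544 -0.22605582  0.039     ] [ 0.67619204 -0.22150977  0.039     ] lipL [ 0.53881755 -0.00336448  0.039     ] [6.73887700e-01 5.48869739e-04 3.90000000e-02]
lipR foot inner [ 0.56720391 -0.22386486  0.028     ] lipL foot [ 0.56673065 -0.00204115  0.028     ]
back lip foot [ 0.66848606 -0.10975692  0.028     ] back lip top [ 0.67596121 -0.11059195  0.039     ]
```

The plate fit has residuals below 1 mm: hole (0.455,-0.204), yaw -5.1°, tab (0.3664,-0.1962). The pin is at about (0.645,-0.1115) and the dryer's yaw is about +1.7°. Next I approach the tab.

Run:
```python
from h import *
to([.3664,-.1962,.09],174.86)
```

```text
at [ 0.5584 -0.1689  0.423 ] phi -180.0 shift [ 0.1922 -0.0273  0.3329] turn [-0.01  0.02  5.14]
```

```bash
python3 -m pendant '[0,0.1922,-0.0273,0.10,0,0,5.14, 0,0.1922,-0.0273,0.10,0,0,5.14, 0,0.1922,-0.0273,0.10,0,0,5.14, 0,0.1922,-0.0273,0.10,0,0,5.14, 0,0.1922,-0.0273,0.10,0,0,5.14, 0,0.1922,-0.0273,0.333,0,0,5.14, 0,0.1922,-0.0273,0.333,0,0,5.14, 0,0.1922,-0.0273,0.333,0,0,5.14, 0,0.1922,-0.0273,0.333,0,0,5.14, 0,0.1922,-0.0273,0.333,0,0,5.14, 0,0.1922,-0.0273,0.333,0,0,5.14, 0,0.1922,-0.0273,0.333,0,0,5.14, 0,0.1922,-0.0273,0.333,0,0,5.14, 0,0.1922,-0.0273,0.333,0,0,5.14]'
python3 - <<'E'
from h import *
st()
im=manip.capture('wrist');cv2.imwrite('pics/w3.png',im)
to([.3664,-.1962,.011],174.86)
E
```

```text
time_s: 5.88
position: [0.3674, -0.1972, 0.091]
tcp_rot: [[-0.996, 0.09, 0.002], [0.09, 0.996, -0.001], [-0.002, -0.001, -1.0]]
contact_force: [0.1, 0.4, 0.4]
opening: 0.088
5.88 pos [ 0.3674 -0.1972  0.091 ] phi 174.82 zax [ 0.002 -0.001 -1.   ] F [0.13 0.37 0.39] M [-0.03  0.02  0.02] open 0.088 q [-0.52  0.36  2.16 -0.    0.62 -2.  ]
at [ 0.3678 -0.1974  0.0915] phi 174.82 shift [0.0018 0.0012 0.0805] turn [-0.08  0.18 -0.04]
```

View pics/w3.png

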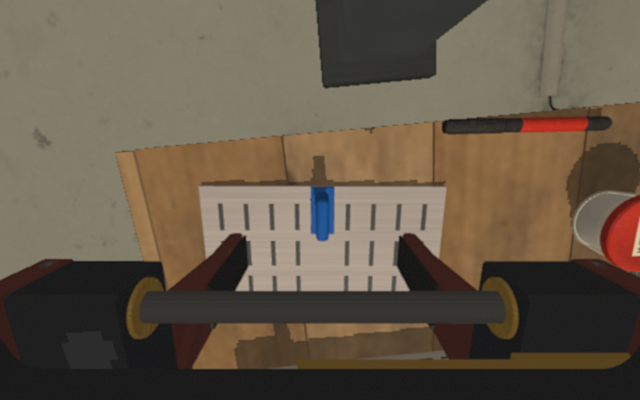

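The tab is centred between the fingers at (322,215). I'll go down and close.

```bash
python3 -m pendant '[0,0.0015,0.001,0.04,0,0,0, 0,0.0015,0.001,0.079,0,0,0, 0,0.0015,0.001,0.0795,0,0,0, 0,0.0015,0.001,0.0795,0,0,0, 0,0.0015,0.001,0.0795,0,0,0, 1,0.0015,0.001,0.0795,0,0,0, 1,0.0015,0.001,0.0795,0,0,0, 1,0.0015,0.001,0.0795,0,0,0, 1,0.0015,0.001,0.0795,0,0,0, 1,0.0015,0.001,0.0795,0,0,0, 1,0.0015,0.001,0.0795,0,0,0, 1,0.0015,0.001,0.0795,0,0,0, 1,0.0015,0.001,0.0795,0,0,0, 1,0.0015,0.001,0.0795,0,0,0]'
python3 - <<'E'
from h import *
st()
E
```

```text
time_s: 7.1
position: [0.3648, -0.1955, 0.0101]
tcp_rot: [[-0.996, 0.09, -0.0], [0.09, 0.996, 0.0], [0.0, 0.0, -1.0]]
contact_force: [1.2, -0.1, -0.3]
opening: 0.0313
7.1 pos [ 0.3648 -0.1955  0.0101] phi 174.82 zax [-0.  0. -1.] F [ 1.23 -0.12 -0.26] M [ 0.01 -0.03  0.01] open 0.0313 q [-0.52  0.54  2.19 -0.    0.41 -2.  ]
```

```bash
python3 -m pendant '[1,0,0,0,0,0,0, 1,0,0,0,0,0,0, 1,0,0,0,0,0,0, 1,0,0,0,0,0,0, 1,0,0,0,0,0,0, 1,0,0,0,0,0,0, 1,0,0,0,0,0,0]'; python3 -m pendant '[1,0,0,-0.01,0,0,0, 1,0,0,-0.02,0,0,0, 1,0,0,-0.03,0,0,0, 1,0,0,-0.04,0,0,0, 1,0,0,-0.045,0,0,0, 1,0,0,-0.045,0,0,0, 1,0,0,-0.045,0,0,0]'
python3 - <<'E'
from h import *
st()
im=manip.capture('wrist');cv2.imwrite('pics/w4.png',im)
crop('scene',280,230,450,380,4.5,'s4.png')
E
```

```text
time_s: 7.68
position: [0.3648, -0.1955, 0.0101]
tcp_rot: [[-0.996, 0.09, -0.0], [0.09, 0.996, 0.0], [0.0, 0.0, -1.0]]
contact_force: [-0.7, -0.3, -1.9]
opening: 0.0099
time_s: 8.27
position: [0.3651, -0.1957, 0.0558]
tcp_rot: [[-0.996, 0.09, 0.001], [0.09, 0.996, -0.001], [-0.001, -0.001, -1.0]]
contact_force: [-0.2, 0.9, -2.3]
opening: 0.01
8.27 pos [ 0.3651 -0.1957  0.0558] phi 174.82 zax [ 0.001 -0.001 -1.   ] F [-0.18  0.95 -2.27] M [0.08 0.07 0.03] open 0.01 q [-0.52  0.43  2.18 -0.    0.53 -2.  ]
```

View pics/w4.png

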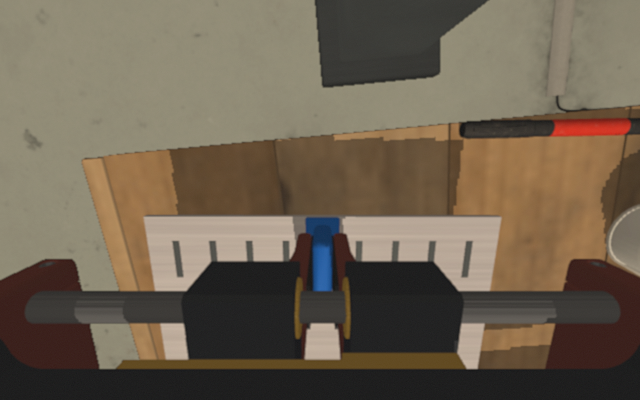

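View pics/s4.png

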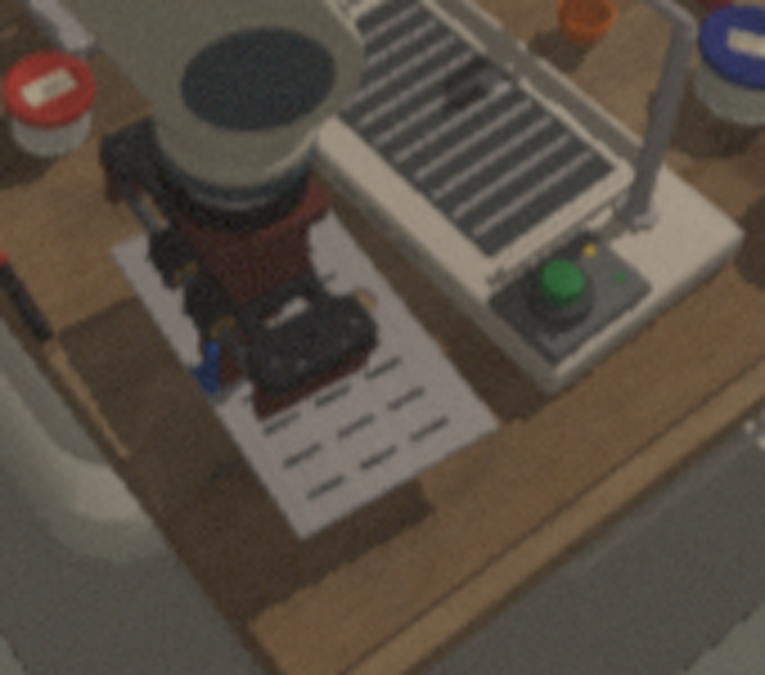

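Run:
```python
from h import *
s=manip.read_state();p=np.array(s['position']);a=np.radians(-5.18)
X=np.array([np.cos(a),np.sin(a),0]);Y=np.array([-np.sin(a),np.cos(a),0])
for dz in (0.0457,):
    tab=np.array([p[0],p[1],dz+.004])+X*.0016
    for n,(u,v) in dict(backR=(.109,-.105),frontR=(-.021,-.105),frontL=(-.021,.105)).items():
        for t in (0,5): # pitch droop deg
            q=tab+X*u+Y*v; q[2]-=u*np.tan(np.radians(t))
            w=w2px('scene',q);print(n,t,((w-[280,230]+.4)*4.5).round(0), w2px('wrist',q).round(1))
```

```text
backR 0 [499. 426.] [168.9 396.8]
backR 5 [497. 435.] [175.5 385.4]
frontR 0 [300. 539.] [140.2 216.5]
frontR 5 [301. 538.] [138.4 217.4]
frontL 0 [108. 251.] [500.7 216.7]
frontL 5 [108. 249.] [502.5 217.6]
```

The plate hangs flat: the scene corners match the zero-droop prediction. I'll align y and yaw first, to clear the button, and then slide in.

Run:
```python
from h import *
to([.37,-.1197,.0558],181.7)
to([.545,-.1145,.0558],181.7)
```

```text
at [ 0.3646 -0.1954  0.0551] phi 174.82 shift [ 0.0015  0.0758 -0.0007] turn [ 0.01 -0.02 -6.88]
at [ 0.3646 -0.1954  0.0551] phi 174.82 shift [-0.1723  0.0968 -0.0008] turn [ 0.01 -0.02 -6.88]
```

```bash
python3 -m pendant '[1,0,0.02,-0.002,0,0,-2, 1,0.001,0.045,-0.002,0,0,-4, 1,0.0015,0.07,-0.002,0,0,-6, 1,0.0015,0.0758,-0.002,0,0,-6.88, 1,0.0015,0.0758,-0.002,0,0,-6.88, 1,0.0015,0.0758,-0.002,0,0,-6.88, 1,-0.03,0.079,-0.002,0,0,-6.88, 1,-0.06,0.083,-0.002,0,0,-6.88, 1,-0.09,0.087,-0.002,0,0,-6.88, 1,-0.12,0.0905,-0.002,0,0,-6.88, 1,-0.15,0.094,-0.002,0,0,-6.88, 1,-0.165,0.096,-0.002,0,0,-6.88, 1,-0.1723,0.0968,-0.002,0,0,-6.88, 1,-0.1723,0.0968,-0.002,0,0,-6.88, 1,-0.1723,0.0968,-0.002,0,0,-6.88]'
python3 - <<'E'
from h import *
st()
im=manip.capture('wrist');cv2.imwrite('pics/w5.png',im)
crop('scene',310,200,460,320,5,'s5.png')
crop('top',320,155,430,285,4.5,'t5.png')
E
```

```text
time_s: 9.62
position: [0.5439, -0.1152, 0.0566]
tcp_rot: [[-1.0, -0.029, -0.002], [-0.029, 1.0, 0.0], [0.002, 0.0, -1.0]]
contact_force: [-1.3, 0.9, -3.1]
opening: 0.0099
9.62 pos [ 0.5439 -0.1152  0.0566] phi -178.35 zax [-0.002  0.    -1.   ] F [-1.31  0.88 -3.13] M [0.04 0.12 0.  ] open 0.0099 q [-0.23  0.57  1.87 -0.    0.7  -1.83]
```

View pics/w5.png

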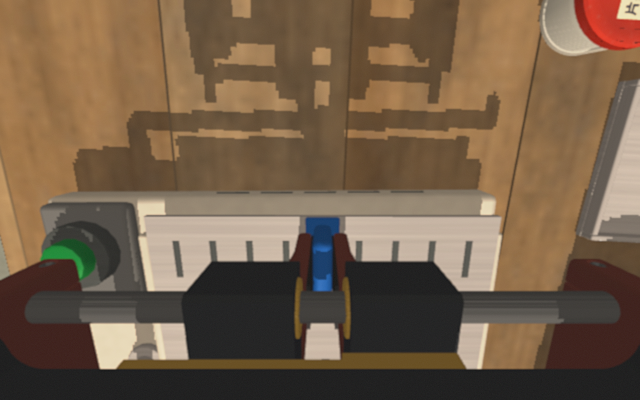

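View pics/s5.png

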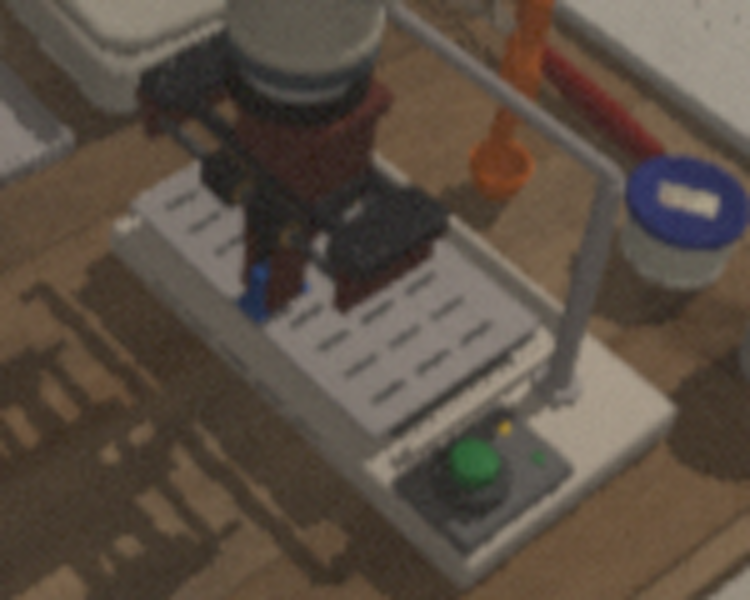

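View pics/t5.png

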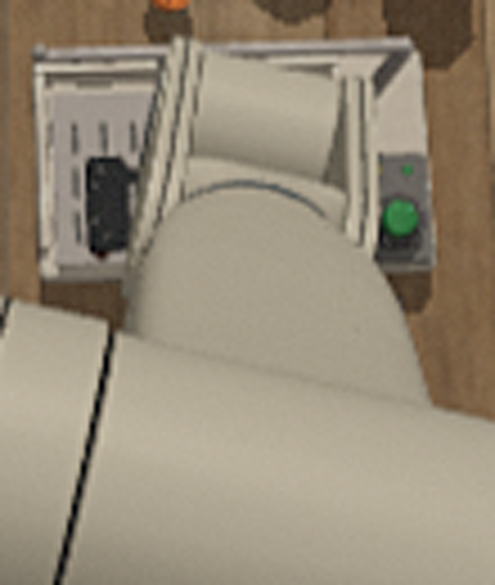

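```bash
python3 -m pendant '[1,-0.005,0,0,0,0,0, 1,-0.0105,0.0005,0,0,0,0, 1,-0.0105,0.0005,0.003,0,0,0, 1,-0.0105,0.0005,0.006,0,0,0, 1,-0.0105,0.0005,0.009,0,0,0, 1,-0.0105,0.0005,0.012,0,0,0, 1,-0.0105,0.0005,0.012,0,0,0]'
python3 - <<'E'
from h import *
st()
im=manip.capture('wrist');cv2.imwrite('pics/w6.png',im)
crop('scene',310,200,460,320,5,'s6.png')
E
```

```text
time_s: 10.35
position: [0.5549, -0.1137, 0.0443]
tcp_rot: [[-1.0, -0.03, -0.002], [-0.03, 1.0, 0.0], [0.002, 0.0, -1.0]]
contact_force: [-0.7, 0.5, -2.0]
opening: 0.0097
10.35 pos [ 0.5549 -0.1137  0.0443] phi -178.29 zax [-0.002  0.    -1.   ] F [-0.72  0.55 -2.03] M [ 0.03  0.11 -0.  ] open 0.0097 q [-0.22  0.6   1.85 -0.    0.69 -1.82]
```

View pics/s6.png

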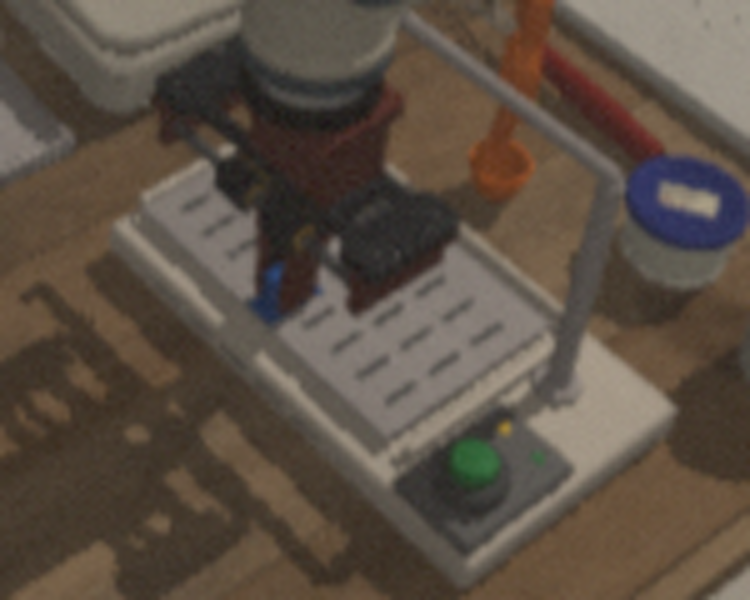

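There's no upward force with the underside at 34 mm, so the pin is inside the hole. I'll finish lowering, release and rise.

```bash
python3 -m pendant '[1,0,0,0.003,0,0,0, 1,0,0,0.005,0,0,0, 1,0,0,0.0063,0,0,0, 1,0,0,0.0063,0,0,0]'
python3 - <<'E'
from h import *
st()
E
python3 -m pendant '[0.6,0,0,0.0,0,0,0, 0.6,0,0,0.0,0,0,0, 0.6,0,0,0.0,0,0,0, 0.6,0,0,0,0,0,0, 0.6,0,0,-0.04,0,0,0, 0.6,0,0,-0.08,0,0,0, 0.6,0.03,0,-0.12,0,0,0, 0.6,0.06,0,-0.16,0,0,0, 0.6,0.06,0,-0.20,0,0,0, 0.6,0.06,0,-0.24,0,0,0, 0.6,0.06,0,-0.28,0,0,0, 0.6,0.06,0,-0.32,0,0,0, 0.6,0.06,0,-0.36,0,0,0, 0.6,0.06,0,-0.36,0,0,0]'
python3 - <<'E'
from h import *
st()
im=manip.capture('wrist');cv2.imwrite('pics/w7f.png',im)
cv2.imwrite('pics/w7.png',cv2.resize(im[100:260,220:440],None,fx=3.5,fy=3.5,interpolation=cv2.INTER_CUBIC))
crop('scene',310,200,460,320,5,'s7.png')
crop('top',320,155,430,285,4.5,'t7.png')
import json
m=manip.camera_model('wrist');json.dump({k:(v.tolist() if hasattr(v,'tolist') else v) for k,v in m.items()},open('w7.json','w'))
E
```

```text
time_s: 10.78
position: [0.5555, -0.1138, 0.0385]
tcp_rot: [[-1.0, -0.03, -0.001], [-0.03, 1.0, 0.0], [0.001, 0.0, -1.0]]
contact_force: [-0.8, 0.5, -1.8]
opening: 0.0098
10.78 pos [ 0.5555 -0.1138  0.0385] phi -178.3 zax [-0.001  0.    -1.   ] F [-0.78  0.48 -1.83] M [-0.01  0.15  0.01] open 0.0098 q [-0.22  0.61  1.85  0.    0.68 -1.82]
time_s: 11.95
position: [0.4983, -0.1163, 0.4071]
tcp_rot: [[-0.999, -0.03, 0.012], [-0.03, 1.0, -0.003], [-0.012, -0.004, -1.0]]
contact_force: [0.2, 0.0, 1.3]
opening: 0.0348
11.95 pos [ 0.4983 -0.1163  0.4071] phi -178.3 zax [ 0.012 -0.003 -1.   ] F [0.17 0.03 1.32] M [-0.04  0.   -0.03] open 0.0348 q [-0.25  0.08  1.66 -0.    1.39 -1.85]
```

View pics/w7.png

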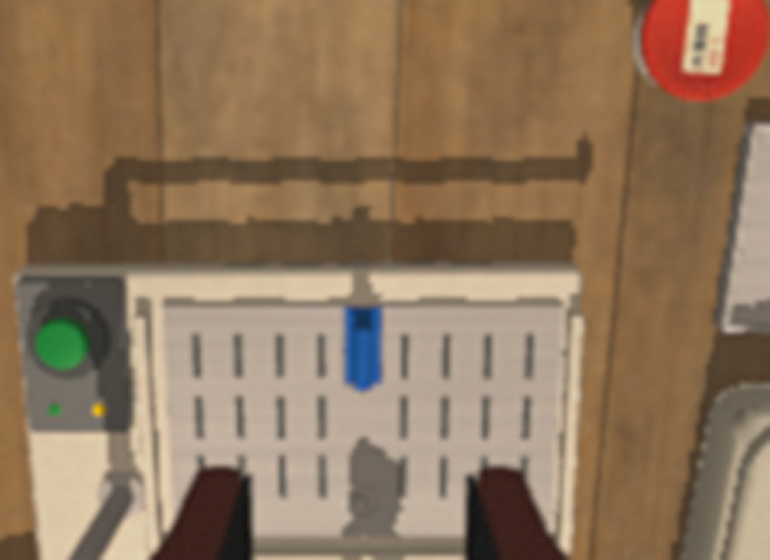

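View pics/s7.png

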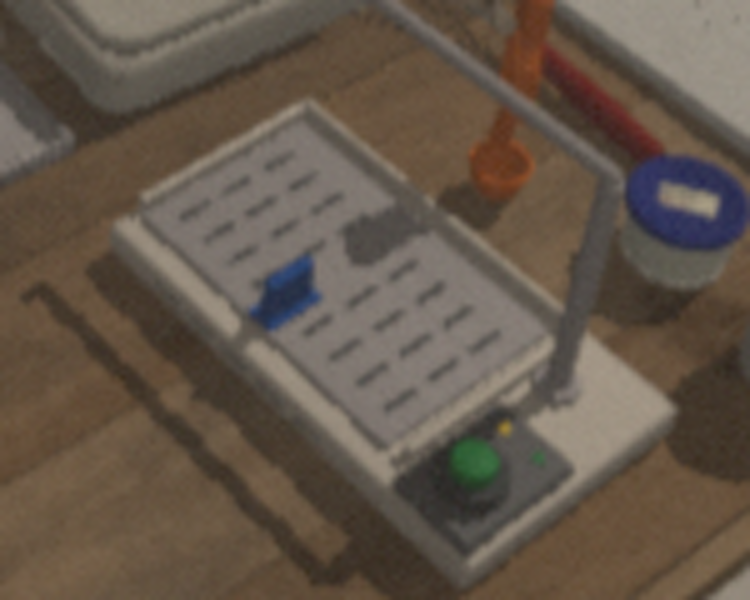

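The plate lies flat between the lips (s7: tab at (285,290), all edges inside). The ladles are next, so I turn to φ=90° and look at them from above.

Run:
```python
from h import *
to([.495,.14,.42],90)
```

```text
at [ 0.4956 -0.1156  0.3989] phi -178.3 shift [-0.0071  0.2555 -0.0211] turn [4.00e-02 6.00e-02 9.17e+01]
```

```bash
python3 -m pendant '[0.4,-0.007,0.255,-0.021,0,0,91.7, 0.4,-0.007,0.255,-0.021,0,0,91.7, 0.4,-0.007,0.255,-0.021,0,0,91.7, 0.4,-0.007,0.255,-0.021,0,0,91.7, 0.4,-0.007,0.255,-0.021,0,0,91.7, 0.4,-0.007,0.255,-0.021,0,0,91.7, 0.4,-0.007,0.255,-0.021,0,0,91.7, 0.4,-0.007,0.255,-0.021,0,0,91.7, 0.4,-0.007,0.255,-0.021,0,0,91.7, 0.4,-0.007,0.255,-0.021,0,0,91.7, 0.4,-0.007,0.255,-0.021,0,0,91.7, 0.4,-0.007,0.255,-0.021,0,0,91.7, 0.4,-0.007,0.255,-0.021,0,0,91.7, 0.4,-0.007,0.255,-0.021,0,0,91.7, 0.4,-0.007,0.255,-0.021,0,0,91.7, 0.4,-0.007,0.255,-0.021,0,0,91.7]'
python3 - <<'E'
from h import *
st()
im=manip.capture('wrist');cv2.imwrite('pics/w8f.png',im)
cv2.imwrite('pics/w8.png',cv2.resize(im[20:270,180:460],None,fx=2.8,fy=2.8,interpolation=cv2.INTER_CUBIC)[:600])
import json
m=manip.camera_model('wrist');json.dump({k:(v.tolist() if hasattr(v,'tolist') else v) for k,v in m.items()},open('w8.json','w'))
E
```

```text
time_s: 13.43
position: [0.4944, 0.1393, 0.4177]
tcp_rot: [[-0.002, 1.0, -0.004], [1.0, 0.002, -0.001], [-0.001, -0.004, -1.0]]
contact_force: [0.7, -0.4, -0.2]
opening: 0.0526
13.43 pos [0.4944 0.1393 0.4177] phi 90.13 zax [-0.004 -0.001 -1.   ] F [ 0.66 -0.35 -0.16] M [-0.04  0.05 -0.  ] open 0.0526 q [0.25 0.08 1.63 0.   1.43 0.25]
```

View pics/w8.png

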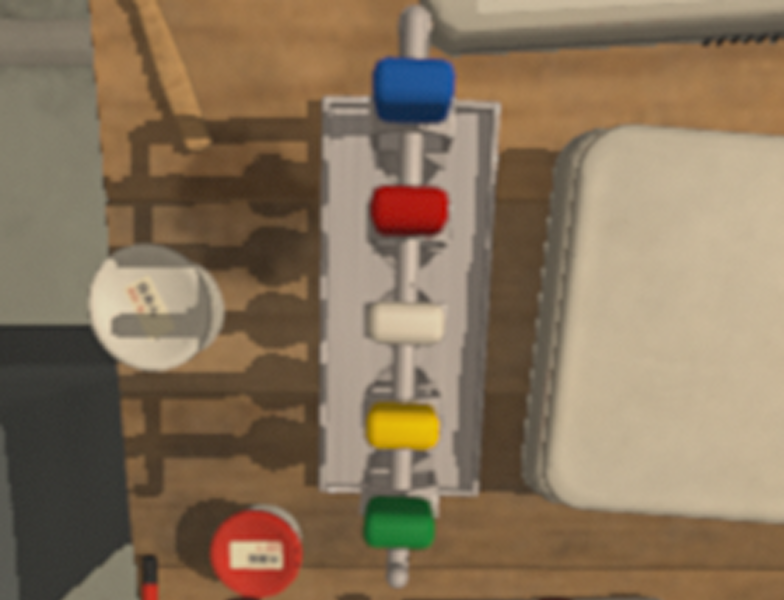

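The wrist view shows the grips at blue (413,90), red (410,210), white (408,323), yellow (403,427) and green (400,523). The bar runs from (415,20) to its tip at (398,570), slightly turned.

Run:
```python
from h import *
import json
m=json.load(open('w8.json'))
def P(u,v,z): return px2w('wrist',180+u/2.8-.32,20+v/2.8-.32,z=z,m=m).round(4)
for n,a in dict(b=(414,85),r=(410,208),w=(408,323),y=(403,428),g=(400,527)).items(): print(n,P(*a,.252))
print('bar',[P(*a,.2) for a in [(416,30),(412,150),(407.5,270),(404,375),(401.5,470)]],'tip top',P(398,577,.218),'tip c',P(398,568,.2))
print('pan',[P(*a,.014) for a in [(325,100),(497,105),(320,490),(477,493)]])
```

```text
b [0.4992 0.2853 0.252 ]
r [0.4981 0.2441 0.252 ]
w [0.4976 0.2029 0.252 ]
y [0.4958 0.1628 0.252 ]
g [0.4948 0.1225 0.252 ]
bar [array([0.5005, 0.3177, 0.2   ]), array([0.4992, 0.2726, 0.2   ]), array([0.4976, 0.2243, 0.2   ]), array([0.4963, 0.1793, 0.2   ]), array([0.4953, 0.136 , 0.2   ])] tip top [0.4939 0.09   0.218 ] tip c [0.4938 0.0886 0.2   ]
pan [array([0.4473, 0.3321, 0.014 ]), array([0.5536, 0.3296, 0.014 ]), array([0.4391, 0.0859, 0.014 ]), array([0.5477, 0.0842, 0.014 ])]
```

```bash
python3 -m pendant '[0.4,-0.27,0.145,0,0,0,0, 0.4,-0.27,0.145,0,0,0,0, 0.4,-0.27,0.145,0,0,0,0, 0.4,-0.27,0.145,0,0,0,0, 0.4,-0.27,0.145,0,0,0,0, 0.4,-0.27,0.145,0,0,0,0, 0.4,-0.27,0.145,0,0,0,0, 0.4,-0.27,0.145,0,0,0,0, 0.4,-0.27,0.145,0,0,0,0, 0.4,-0.27,0.145,0,0,0,0]'
python3 - <<'E'
from h import *
st()
im=manip.capture('wrist');cv2.imwrite('pics/w9f.png',im)
cv2.imwrite('pics/w9.png',cv2.resize(im[0:265,180:460],None,fx=2.8,fy=2.8,interpolation=cv2.INTER_CUBIC)[:742])
import json
m=manip.camera_model('wrist');json.dump({k:(v.tolist() if hasattr(v,'tolist') else v) for k,v in m.items()},open('w9.json','w'))
E
```

```text
time_s: 14.32
position: [0.6398, -0.1307, 0.4186]
tcp_rot: [[0.0, 1.0, -0.002], [1.0, -0.0, 0.001], [0.001, -0.002, -1.0]]
contact_force: [-0.5, -0.2, -0.3]
opening: 0.0526
14.32 pos [ 0.6398 -0.1307  0.4186] phi 89.98 zax [-0.002  0.001 -1.   ] F [-0.49 -0.24 -0.28] M [-0.02  0.04 -0.01] open 0.0526 q [-0.22  0.32  1.34  0.    1.49 -0.22]
```

View pics/w9.png

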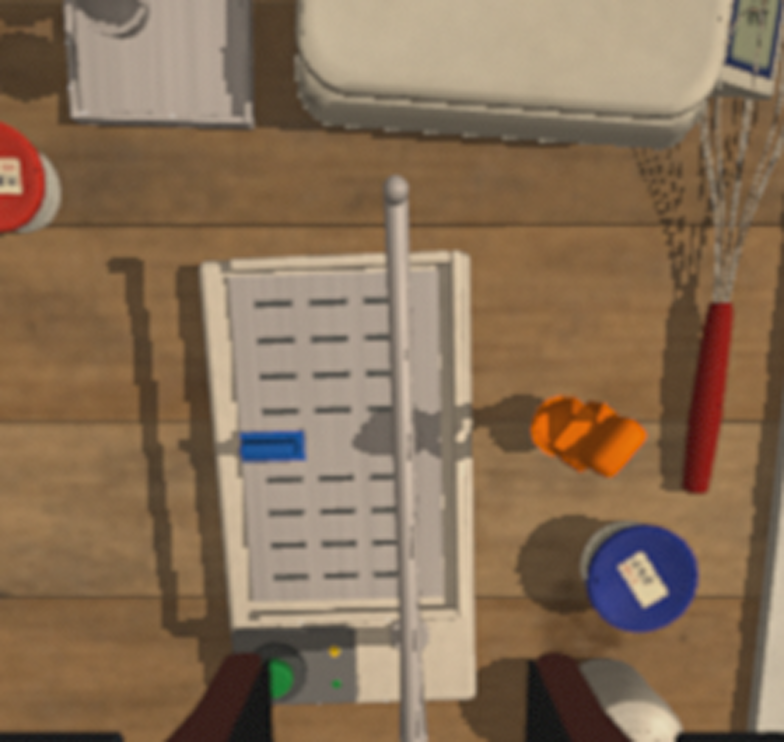

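Run:
```python
from h import *
import json
m=json.load(open('w9.json'))
im=cv2.imread('pics/w9f.png').astype(int)
def P(u,v,z): return px2w('wrist',180+u/2.8-.32,v/2.8-.32,z=z,m=m).round(4)
pts=[P(*a,.2) for a in [(397,225),(399,300),(400.5,370),(403,440),(405,520),(407,590),(410,660),(412,720)]]
print(np.array(pts)); A=np.array(pts);k=np.polyfit(A[:,1],A[:,0],1);print(k,'yaw',-np.degrees(np.arctan(k[0])))
print('tip top',P(396,187,.218),'tip c',P(396,190,.2), 'btn',P(280,678,.055),'tab',P(272,446,.064))
```

```text
[[ 0.6384 -0.0034  0.2   ]
 [ 0.6393 -0.0336  0.2   ]
 [ 0.64   -0.063   0.2   ]
 [ 0.6412 -0.0936  0.2   ]
 [ 0.6422 -0.1301  0.2   ]
 [ 0.6433 -0.1636  0.2   ]
 [ 0.6449 -0.1986  0.2   ]
 [ 0.646  -0.2299  0.2   ]]
[-0.03355157  0.63807168] yaw 1.9216425719535208
tip top [0.6381 0.008  0.218 ] tip c [0.638  0.0103 0.2   ] btn [ 0.5596 -0.2642  0.055 ] tab [ 0.5613 -0.1092  0.064 ]
```

Dryer bar: x = 0.6381 − 0.0336·y, yaw 1.9°, tip at y≈0.009. That matches the 250 mm to the post. Next is the green ladle, the one nearest the stand's tip.

Run:
```python
from h import *
to([.4948,.1225,.29],88.3)
```

```text
at [ 0.6396 -0.1298  0.4191] phi 90.04 shift [ 0.2523 -0.1444  0.1295] turn [-0.09 -0.05  1.74]
```

```bash
python3 -m pendant '[0.3,0.252,-0.1446,0.03,0,0,1.7, 0.3,0.252,-0.1446,0.03,0,0,1.7, 0.3,0.252,-0.1446,0.03,0,0,1.7, 0.3,0.252,-0.1446,0.03,0,0,1.7, 0.3,0.252,-0.1446,0.03,0,0,1.7, 0.3,0.252,-0.1446,0.03,0,0,1.7, 0.3,0.252,-0.1446,0.03,0,0,1.7, 0.3,0.252,-0.1446,0.08,0,0,1.7, 0.3,0.252,-0.1446,0.13,0,0,1.7, 0.3,0.252,-0.1446,0.13,0,0,1.7, 0.3,0.252,-0.1446,0.13,0,0,1.7, 0.3,0.252,-0.1446,0.13,0,0,1.7]'
python3 - <<'E'
from h import *
st()
im=manip.capture('wrist');cv2.imwrite('pics/w10.png',im)
to([.4948,.1225,.215],88.3)
E
```

```text
time_s: 15.37
position: [0.4944, 0.1225, 0.29]
tcp_rot: [[0.027, 1.0, -0.001], [1.0, -0.027, -0.0], [-0.0, -0.001, -1.0]]
contact_force: [0.0, -0.1, 0.5]
opening: 0.0615
15.37 pos [0.4944 0.1225 0.29  ] phi 88.43 zax [-0.001 -0.    -1.   ] F [ 0.02 -0.15  0.49] M [-0.06  0.06  0.05] open 0.0615 q [0.22 0.17 1.81 0.   1.15 0.25]
at [0.4956 0.1224 0.2913] phi 88.39 shift [ 0.     -0.0009  0.0763] turn [ 0.09 -0.03  0.09]
```

View pics/w10.png

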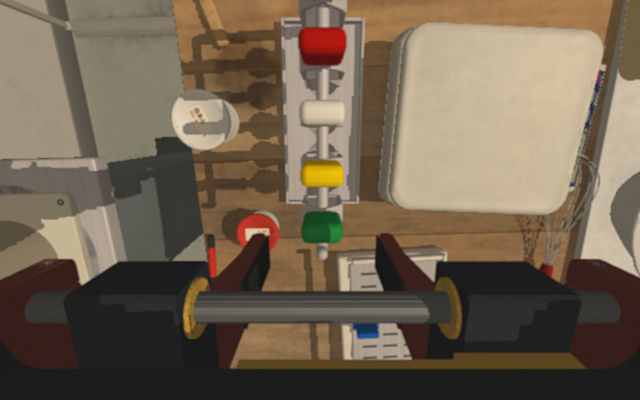

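The green grip at (322,228) is centred in the jaws and all the other ladles are unmoved. I'll go down and close.

```bash
python3 -m pendant '[0.3,0,-0.0009,0.035,0,0,0, 0.3,0,-0.0009,0.065,0,0,0, 0.3,0,-0.0009,0.0763,0,0,0, 0.3,0,-0.0009,0.0763,0,0,0, 0.3,0,-0.0009,0.0763,0,0,0, 1,0,-0.0009,0.0763,0,0,0, 1,0,-0.0009,0.0763,0,0,0, 1,0,-0.0009,0.0763,0,0,0, 1,0,-0.0009,0.0763,0,0,0, 1,0,-0.0009,0.0763,0,0,0, 1,0,-0.0009,0.0763,0,0,0, 1,0,-0.0009,0.0763,0,0,0, 1,0,-0.0009,0.0763,0,0,0, 1,0,-0.0009,0.0763,0,0,0, 1,0,-0.0009,0.0763,0,0,0]'
python3 - <<'E'
from h import *
st()
E
```

```text
time_s: 16.67
position: [0.494, 0.1216, 0.214]
tcp_rot: [[0.03, 1.0, -0.001], [1.0, -0.03, 0.0], [0.0, -0.001, -1.0]]
contact_force: [-3.6, -0.0, 5.0]
opening: 0.0302
16.67 pos [0.494  0.1216 0.214 ] phi 88.3 zax [-0.001  0.    -1.   ] F [-3.61 -0.01  5.04] M [-0.06  0.85 -0.02] open 0.0302 q [0.22 0.26 1.89 0.   0.99 0.25]
```

```bash
python3 -m pendant '[1,0,0,-0.008,0,0,0, 1,0,0,-0.016,0,0,0, 1,0,0,-0.024,0,0,0, 1,0,0,-0.025,0,0,0, 1,0,0,-0.025,0,0,0]'
python3 - <<'E'
from h import *
st()
crop('scene',240,130,360,250,5,'s11.png')
im=manip.capture('wrist');cv2.imwrite('pics/w11.png',im[150:])
E
```

```text
time_s: 17.08
position: [0.4953, 0.1216, 0.2396]
tcp_rot: [[0.03, 1.0, 0.002], [1.0, -0.03, 0.0], [0.0, 0.002, -1.0]]
contact_force: [0.8, 0.7, -0.8]
opening: 0.0299
17.08 pos [0.4953 0.1216 0.2396] phi 88.3 zax [ 0.002  0.    -1.   ] F [ 0.75  0.7  -0.77] M [-0.06  0.04  0.04] open 0.0299 q [ 0.22  0.23  1.87 -0.    1.04  0.25]
```

View pics/s11.png

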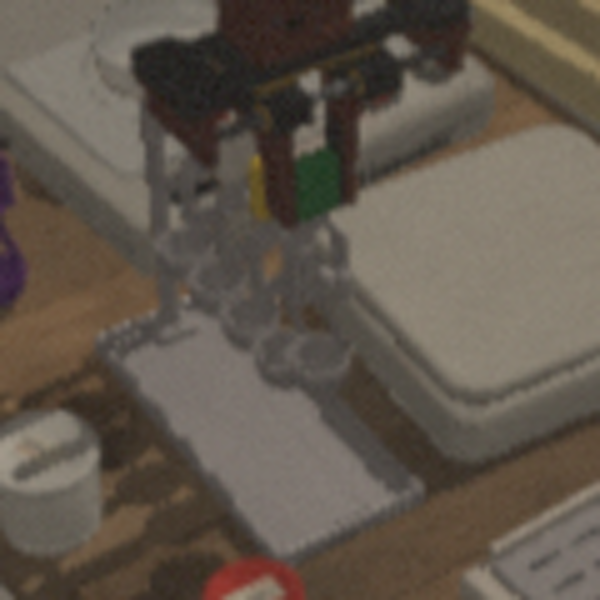

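View pics/w11.png

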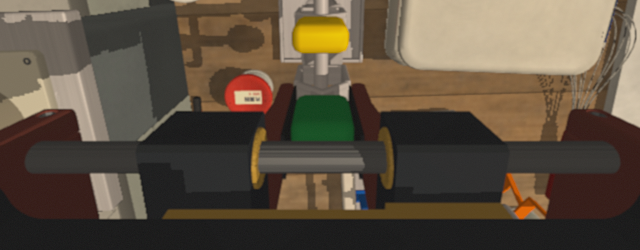

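Run:
```python
from h import *
import json
m9=json.load(open('w9.json'));m8=json.load(open('w8.json'))
# box top front-right corner in w9 crop approx (335,90)?? and w8 crop (580,490)?
for z in (.03,.05,.07,.09):
    print(z,px2w('wrist',180+310/2.8,70/2.8,z=z,m=m9).round(3),px2w('wrist',180+560/2.8,20+480/2.8,z=z,m=m8).round(3))
im=cv2.imread('pics/w9f.png');cv2.imwrite('pics/c9.png',cv2.resize(im[0:60,270:460],None,fx=4,fy=4))
im=cv2.imread('pics/w8f.png');cv2.imwrite('pics/c8.png',cv2.resize(im[140:220,350:490],None,fx=5,fy=5))
im=cv2.imread('pics/scene0.png');cv2.imwrite('pics/cs.png',cv2.resize(im[145:225,290:400],None,fx=6,fy=6))
```

```text
0.03 [0.587 0.106 0.03 ] [0.602 0.096 0.03 ]
0.05 [0.589 0.1   0.05 ] [0.598 0.1   0.05 ]
0.07 [0.591 0.094 0.07 ] [0.594 0.104 0.07 ]
0.09 [0.593 0.088 0.09 ] [0.591 0.109 0.09 ]
```

View pics/c9.png

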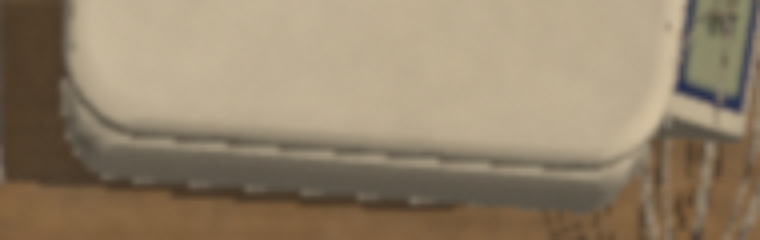

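View pics/cs.png

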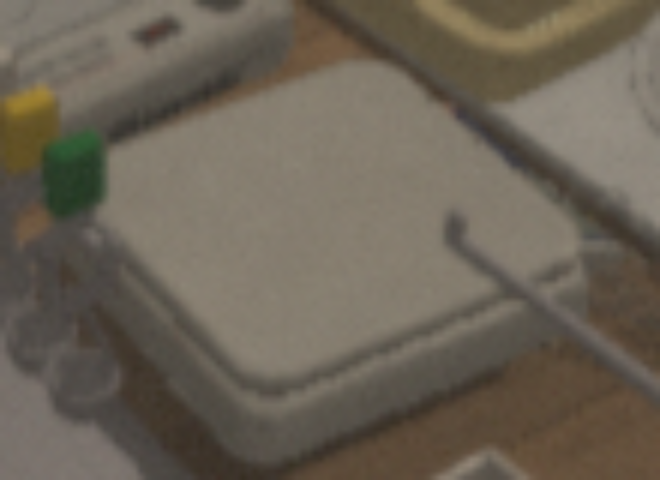

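```bash
python3 -m pendant '[1,-0.012,0,0,0,0,0, 1,-0.027,0,0,0,0,0, 1,-0.043,0,0,0,0,0, 1,-0.058,0,0,0,0,0, 1,-0.066,0,0,0,0,0, 1,-0.068,0,0,0,0,0, 1,-0.068,0,-0.006,0,0,0, 1,-0.068,0,-0.01,0,0,0, 1,-0.068,0,-0.01,0,0,0]'
python3 - <<'E'
from h import *
st()
to([.6363,.055,.247],91.9)
im=manip.capture('wrist');cv2.imwrite('pics/w12.png',im[150:])
E
```

```text
time_s: 17.93
position: [0.4934, 0.054, 0.2497]
tcp_rot: [[0.029, 1.0, 0.002], [1.0, -0.029, 0.0], [0.0, 0.002, -1.0]]
contact_force: [0.1, -0.2, -0.7]
opening: 0.0299
17.93 pos [0.4934 0.054  0.2497] phi 88.32 zax [ 0.002  0.    -1.   ] F [ 0.06 -0.16 -0.67] M [-0.07  0.09 -0.07] open 0.0299 q [0.08 0.2  1.88 0.   1.06 0.11]
at [0.4934 0.054  0.2497] phi 88.32 shift [0.0052 0.1428 0.003 ] turn [ 0.11 -0.02 -3.58]
```

View pics/w12.png

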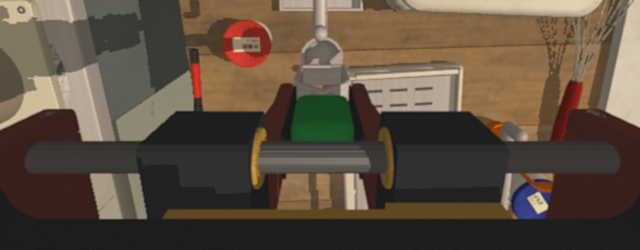

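The green ladle is clear of the stand's upturned end. I'll carry it across to just outside the dryer's tip.

```bash
python3 -m pendant '[1,0.001,0.02,0,0,0,-1, 1,0.002,0.045,0,0,0,-2, 1,0.003,0.07,0,0,0,-3, 1,0.004,0.095,0,0,0,-3.6, 1,0.005,0.12,0,0,0,-3.6, 1,0.005,0.138,0,0,0,-3.6, 1,0.005,0.143,0.003,0,0,-3.6, 1,0.005,0.143,0.009,0,0,-3.6, 1,0.005,0.143,0.009,0,0,-3.6, 1,0.005,0.143,0.009,0,0,-3.6]'
python3 - <<'E'
from h import *
st()
to([.6363,.055,.241],91.9)
crop('scene',310,130,460,310,3.3,'s13.png')
im=manip.capture('wrist');cv2.imwrite('pics/w13.png',im[150:])
E
```

```text
time_s: 18.82
position: [0.634, 0.0545, 0.2386]
tcp_rot: [[-0.033, 0.999, -0.003], [0.999, 0.033, -0.0], [-0.0, -0.003, -1.0]]
contact_force: [-0.5, -0.5, -1.0]
opening: 0.0299
18.82 pos [0.634  0.0545 0.2386] phi 91.92 zax [-0.003 -0.    -1.   ] F [-0.53 -0.51 -0.99] M [-0.1   0.08  0.04] open 0.0299 q [0.07 0.42 1.59 0.   1.13 0.03]
at [0.634  0.0545 0.2386] phi 91.92 shift [ 0.0004  0.0023 -0.0024] turn [-0.15  0.    0.02]
```

View pics/s13.png

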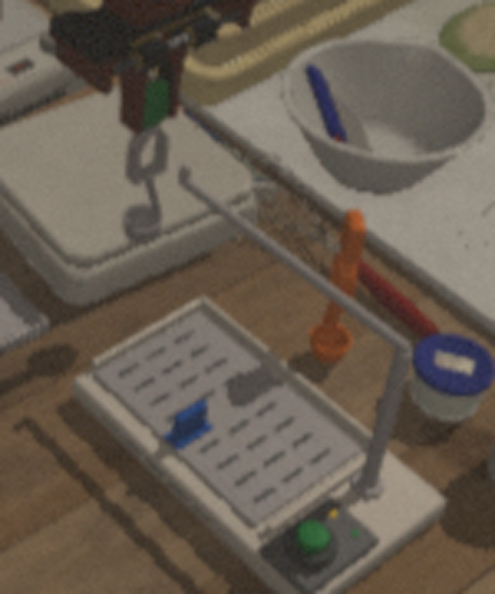

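View pics/w13.png

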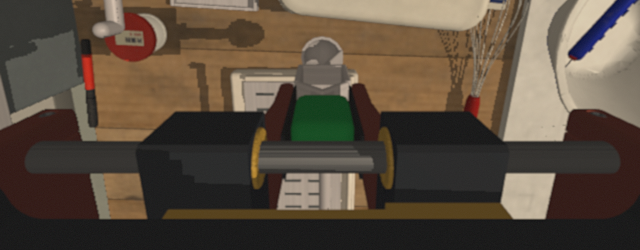

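Run:
```python
from h import *
for z in (.2576,.215,.1,): print(((w2px('scene',[.6345,.0545,z])-[310,130])*3.3).round(1))
print(((w2px('scene',[.638,.009,.2])-[310,130])*3.3).round(1),((w2px('scene',[.638,.009,.218])-[310,130])*3.3).round(1))
```

```text
[148.6 101.5]
[145.8 140.1]
[138.9 235.6]
[180.7 178.3] [182.3 162.4]
```

```bash
python3 -m pendant '[1,0,0.002,-0.0015,0,0,0, 1,-0.01,0.002,-0.0015,0,0,0, 1,-0.022,0.002,-0.0015,0,0,0, 1,-0.034,0.002,-0.0015,0,0,0, 1,-0.046,0.002,-0.0015,0,0,0, 1,-0.06,0.002,-0.0015,0,0,0, 1,-0.075,0.002,-0.0015,0,0,0, 1,-0.085,0.002,-0.0015,0,0,0, 1,-0.085,0.002,-0.0015,0,0,0]'
python3 - <<'E'
from h import *
st()
crop('scene',310,130,460,310,3.3,'s14.png')
im=manip.capture('wrist');cv2.imwrite('pics/w14.png',im[100:])
E
```

```text
time_s: 19.67
position: [0.6406, -0.0333, 0.241]
tcp_rot: [[-0.031, 1.0, 0.0], [1.0, 0.031, -0.0], [-0.0, -0.0, -1.0]]
contact_force: [0.1, 0.7, -1.0]
opening: 0.03
19.67 pos [ 0.6406 -0.0333  0.241 ] phi 91.75 zax [ 0. -0. -1.] F [ 0.1   0.71 -1.01] M [-0.06  0.08 -0.02] open 0.03 q [-0.07  0.43  1.58 -0.    1.14 -0.1 ]
```

View pics/s14.png

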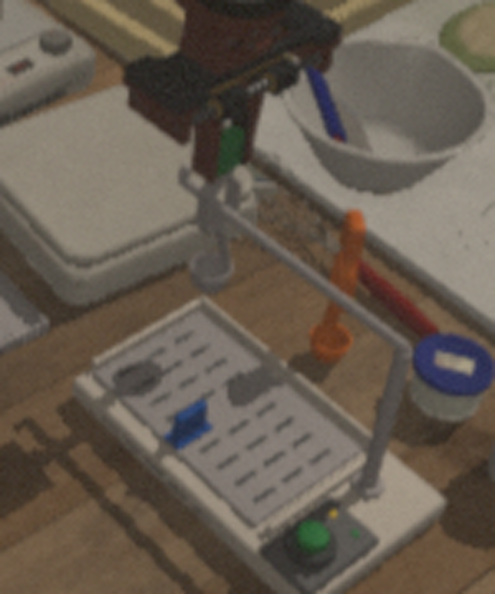

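View pics/w14.png

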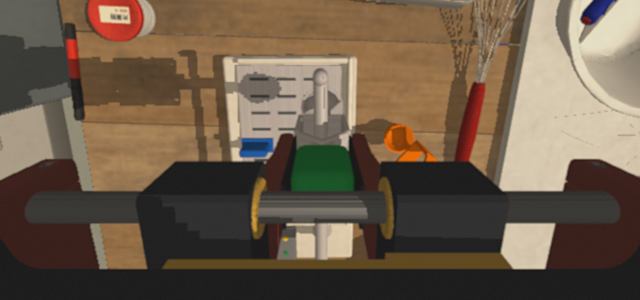

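It's threaded: the tip shows at (320,75), +y of the grip, with the bar through the eye. I'll run it to the far slot, lower and release.

```bash
python3 -m pendant '[1,-0.015,0,0,0,0,0, 1,-0.035,-0.0005,0,0,0,0, 1,-0.06,-0.001,0,0,0,0, 1,-0.085,-0.001,0,0,0,0, 1,-0.11,-0.001,0,0,0,0, 1,-0.135,-0.001,0,0,0,0, 1,-0.153,-0.001,0,0,0,0, 1,-0.162,-0.001,0,0,0,0, 1,-0.162,-0.001,0,0,0,0, 1,-0.162,-0.001,0.008,0,0,0, 1,-0.162,-0.001,0.016,0,0,0, 1,-0.162,-0.001,0.023,0,0,0, 1,-0.162,-0.001,0.0265,0,0,0, 1,-0.162,-0.001,0.0265,0,0,0, 1,-0.162,-0.001,0.0265,0,0,0]'
python3 - <<'E'
from h import *
st()
E
```

```text
time_s: 21.02
position: [0.6448, -0.1913, 0.2141]
tcp_rot: [[-0.034, 0.999, -0.001], [0.999, 0.034, 0.001], [0.001, -0.001, -1.0]]
contact_force: [-0.6, 1.4, 0.9]
opening: 0.0301
21.02 pos [ 0.6448 -0.1913  0.2141] phi 91.96 zax [-0.001  0.001 -1.   ] F [-0.62  1.36  0.88] M [ 0.36  0.17 -0.  ] open 0.0301 q [-0.31  0.5   1.52  0.    1.12 -0.34]
```

```bash
python3 -m pendant '[0.3,0,0,0,0,0,0, 0.3,0,0,0,0,0,0, 0.3,0,0,0,0,0,0, 0.3,0,0,0,0,0,0, 0.3,0,0,-0.02,0,0,0, 0.3,0,0,-0.05,0,0,0, 0.3,0,0,-0.09,0,0,0, 0.3,0,0,-0.13,0,0,0, 0.3,0,0,-0.17,0,0,0, 0.3,0,0,-0.18,0,0,0, 0.3,0,0,-0.18,0,0,0]'
python3 - <<'E'
from h import *
st()
crop('scene',310,130,460,310,3.3,'s15.png')
im=manip.capture('wrist');cv2.imwrite('pics/w15.png',im)
to([.496,.150,.36],88.3)
E
```

```text
time_s: 21.93
position: [0.6464, -0.1931, 0.3994]
tcp_rot: [[-0.033, 0.999, 0.008], [0.999, 0.033, -0.003], [-0.003, 0.008, -1.0]]
contact_force: [0.0, 0.4, 0.0]
opening: 0.0613
21.93 pos [ 0.6464 -0.1931  0.3994] phi 91.89 zax [ 0.008 -0.003 -1.   ] F [0.04 0.35 0.02] M [-0.07  0.12 -0.01] open 0.0613 q [-0.31  0.36  1.32 -0.    1.45 -0.34]
at [ 0.6445 -0.1925  0.3936] phi 91.89 shift [ 0.3472 -0.1371  0.0338] turn [-0.04 -0.01  3.59]
```

View pics/s15.png

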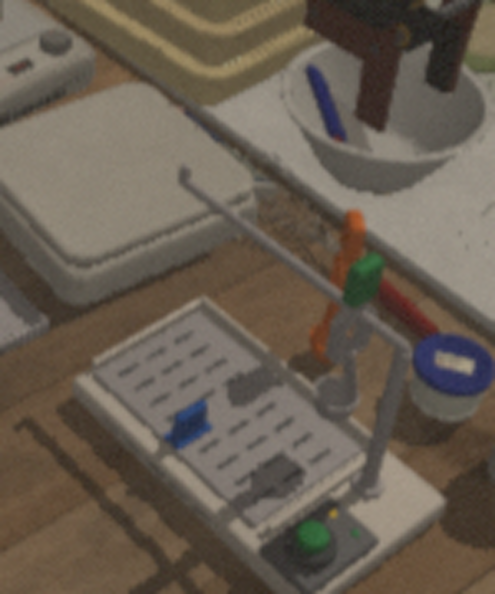

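View pics/w15.png

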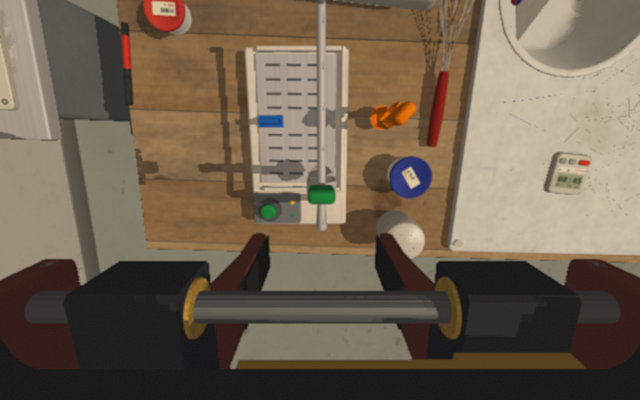

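The green ladle hangs at the inner slot, wrist (321,194). Now yellow: go above it and look again before descending.

Run:
```python
from h import *
print(px2w('wrist',321,194,z=.252))
to([.4958,.1618,.33],88.3)
```

```text
[ 0.64326471 -0.18786974  0.252     ]
at [ 0.6445 -0.1925  0.3936] phi 91.89 shift [ 0.359  -0.1369  0.0638] turn [-0.04 -0.01  3.59]
```

```bash
python3 -m pendant '[0.3,0.359,-0.137,0.0,0,0,3.6, 0.3,0.359,-0.137,0.0,0,0,3.6, 0.3,0.359,-0.137,0.0,0,0,3.6, 0.3,0.359,-0.137,0.0,0,0,3.6, 0.3,0.359,-0.137,0.0,0,0,3.6, 0.3,0.359,-0.137,0.0,0,0,3.6, 0.3,0.359,-0.137,0.0,0,0,3.6, 0.3,0.359,-0.137,0.0,0,0,3.6, 0.3,0.359,-0.137,0.064,0,0,3.6, 0.3,0.359,-0.137,0.064,0,0,3.6, 0.3,0.359,-0.137,0.064,0,0,3.6, 0.3,0.359,-0.137,0.064,0,0,3.6, 0.3,0.359,-0.137,0.064,0,0,3.6, 0.3,0.359,-0.137,0.064,0,0,3.6]'
python3 - <<'E'
from h import *
st()
im=manip.capture('wrist');cv2.imwrite('pics/w16.png',im[0:270])
rec(['ladle3_grip','ladle5_grip','ladle1_grip','ladle2_grip'],'wrist',cap=False)
to([.4958,.1623,.215],88.3)
for X in ([.4958,.1628,.252],[.4976,.2029,.252],[.4981,.2441,.252],[.4992,.2853,.252]): print(w2px('wrist',X))
E
```

```text
time_s: 23.2
position: [0.497, 0.1609, 0.3311]
tcp_rot: [[0.031, 1.0, 0.001], [1.0, -0.031, -0.0], [-0.0, 0.001, -1.0]]
contact_force: [-0.3, 0.1, 0.3]
opening: 0.0614
23.2 pos [0.497  0.1609 0.3311] phi 88.24 zax [ 0.001 -0.    -1.   ] F [-0.33  0.12  0.3 ] M [-0.13  0.06  0.02] open 0.0614 q [ 0.29  0.16  1.74 -0.    1.25  0.32]
wrist ladle3_grip 0.72 [0.4944 0.1645 0.2389] px [319, 207]
wrist ladle5_grip 0.72 [0.4967 0.2089 0.2496] px [319, 157]
wrist ladle5_grip 0.39 [0.4974 0.2179 0.0048] px [321, 138]
wrist ladle1_grip 0.68 [0.4985 0.1659 0.2351] px [323, 204]
wrist ladle1_grip 0.66 [0.5008 0.2452 0.252 ] px [323, 109]
wrist ladle2_grip 0.94 [0.5003 0.281  0.2453] px [321, 61]
wrist ladle2_grip 0.23 [ 0.5388 -0.0063  0.0292] px [349, 272]
at [0.4967 0.1611 0.3312] phi 88.23 shift [ 0.0011 -0.001   0.1162] turn [ 0.07 -0.02 -0.07]
[320.72816708 213.17227464]
[321.39114107 165.12058297]
[320.37985309 111.39444548]
[320.08923554  52.54882312]
```

View pics/w16.png

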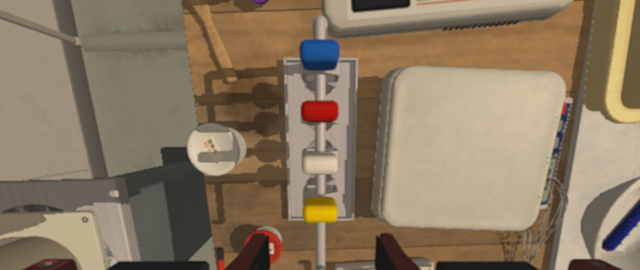

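The yellow grip is at (320,210), where it was predicted. I'll grasp and lift.

```bash
python3 -m pendant '[0.3,0.002,-0.001,0.04,0,0,0, 0.3,0.002,-0.001,0.08,0,0,0, 0.3,0.002,-0.001,0.108,0,0,0, 0.3,0.002,-0.001,0.116,0,0,0, 0.3,0.002,-0.001,0.116,0,0,0, 0.3,0.002,-0.001,0.116,0,0,0, 1,0.002,-0.001,0.116,0,0,0, 1,0.002,-0.001,0.116,0,0,0, 1,0.002,-0.001,0.116,0,0,0, 1,0.002,-0.001,0.116,0,0,0, 1,0.002,-0.001,0.116,0,0,0, 1,0.002,-0.001,0.116,0,0,0, 1,0.002,-0.001,0.116,0,0,0, 1,0.002,-0.001,0.116,0,0,0, 1,0.002,-0.001,0.116,0,0,0, 1,0.002,-0.001,0.116,0,0,0]'
python3 -m pendant '[1,0,0,-0.008,0,0,0, 1,0,0,-0.016,0,0,0, 1,0,0,-0.023,0,0,0, 1,0,0,-0.0255,0,0,0, 1,0,0,-0.0255,0,0,0]'
python3 - <<'E'
from h import *
st()
im=manip.capture('wrist');cv2.imwrite('pics/w17.png',im[100:])
E
```

```text
time_s: 24.78
position: [0.4951, 0.1639, 0.2151]
tcp_rot: [[0.03, 1.0, 0.0], [1.0, -0.03, 0.0], [0.0, 0.0, -1.0]]
contact_force: [-1.5, -0.9, 6.3]
opening: 0.0302
time_s: 25.2
position: [0.4957, 0.1639, 0.2412]
tcp_rot: [[0.03, 1.0, 0.002], [1.0, -0.03, 0.001], [0.001, 0.002, -1.0]]
contact_force: [-0.7, -0.1, -1.2]
opening: 0.0296
25.2 pos [0.4957 0.1639 0.2412] phi 88.3 zax [ 0.002  0.001 -1.   ] F [-0.75 -0.06 -1.18] M [-0.08  0.08 -0.04] open 0.0296 q [ 0.3   0.25  1.84 -0.    1.05  0.33]
```

View pics/w17.png

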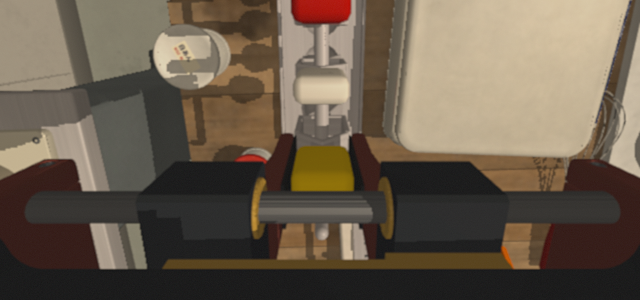

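```bash
python3 -m pendant '[1,-0.012,0,0,0,0,0, 1,-0.027,0,0,0,0,0, 1,-0.045,0,0,0,0,0, 1,-0.065,0,0,0,0,0, 1,-0.085,0,0,0,0,0, 1,-0.1,0,0,0,0,0, 1,-0.11,0,0,0,0,0, 1,-0.11,0,-0.006,0,0,0, 1,-0.11,0,-0.006,0,0,0]'
python3 - <<'E'
from h import *
st()
to([.6366,.05,.241],91.9)
E
```

```text
time_s: 26.0
position: [0.4923, 0.0534, 0.2469]
tcp_rot: [[0.031, 1.0, 0.001], [1.0, -0.031, 0.0], [0.0, 0.001, -1.0]]
contact_force: [0.4, -0.0, -0.5]
opening: 0.0296
26.0 pos [0.4923 0.0534 0.2469] phi 88.21 zax [ 0.001  0.    -1.   ] F [ 0.37 -0.02 -0.48] M [-0.08  0.06  0.03] open 0.0296 q [0.08 0.2  1.89 0.   1.05 0.11]
at [0.4923 0.0534 0.2469] phi 88.21 shift [0.0011 0.1444 0.006 ] turn [ 0.05 -0.02 -3.69]
```

```bash
python3 -m pendant '[1,0.001,0.02,0,0,0,-1, 1,0.001,0.045,0,0,0,-2, 1,0.001,0.07,0,0,0,-3, 1,0.001,0.095,0,0,0,-3.7, 1,0.001,0.12,0,0,0,-3.7, 1,0.001,0.139,0.003,0,0,-3.7, 1,0.001,0.1445,0.006,0,0,-3.7, 1,0.001,0.1445,0.006,0,0,-3.7, 1,0.001,0.1445,0.006,0,0,-3.7, 1,0.001,0.1445,0.006,0,0,-3.7]'
python3 - <<'E'
from h import *
st()
to([.6372,.03,.241],91.9)
im=manip.capture('wrist');cv2.imwrite('pics/w18.png',im[100:])
E
```

```text
time_s: 26.83
position: [0.6351, 0.0509, 0.2399]
tcp_rot: [[-0.035, 0.999, -0.001], [0.999, 0.035, 0.0], [0.0, -0.001, -1.0]]
contact_force: [-0.1, 0.1, -0.8]
opening: 0.03
26.83 pos [0.6351 0.0509 0.2399] phi 92.03 zax [-0.001  0.    -1.   ] F [-0.14  0.1  -0.8 ] M [-0.08  0.05 -0.02] open 0.03 q [0.06 0.42 1.59 0.   1.13 0.03]
at [0.6351 0.0509 0.2399] phi 92.03 shift [-0.021   0.0014 -0.0011] turn [-0.07 -0.    0.13]
```

View pics/w18.png

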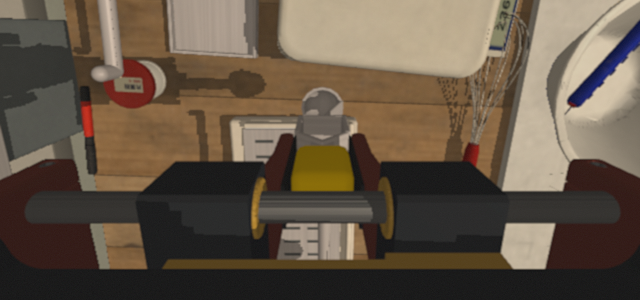

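```bash
python3 -m pendant '[1,-0.003,0.0012,-0.0012,0,0,0, 1,-0.012,0.0012,-0.0012,0,0,0, 1,-0.024,0.0012,-0.0012,0,0,0, 1,-0.036,0.0012,-0.0012,0,0,0, 1,-0.05,0.0012,-0.0012,0,0,0, 1,-0.066,0.0012,-0.0012,0,0,0, 1,-0.085,0.0012,-0.0012,0,0,0, 1,-0.105,0.0012,-0.0012,0,0,0, 1,-0.125,0.0012,-0.0012,0,0,0, 1,-0.15,0.0012,-0.0012,0,0,0, 1,-0.17,0.0012,-0.0012,0,0,0, 1,-0.187,0.0012,-0.0012,0,0,0, 1,-0.197,0.0012,-0.0012,0,0,0, 1,-0.2,0.0012,-0.0012,0,0,0, 1,-0.2,0.0012,-0.0012,0,0,0]'
python3 - <<'E'
from h import *
st()
im=manip.capture('wrist');cv2.imwrite('pics/w19.png',im[100:])
crop('scene',310,130,460,310,3.3,'s19.png')
E
```

```text
time_s: 28.13
position: [0.6443, -0.1506, 0.2412]
tcp_rot: [[-0.033, 0.999, -0.0], [0.999, 0.033, 0.0], [0.0, -0.0, -1.0]]
contact_force: [0.6, 0.9, -0.3]
opening: 0.03
28.13 pos [ 0.6443 -0.1506  0.2412] phi 91.9 zax [-0.  0. -1.] F [ 0.6   0.87 -0.31] M [-0.04  0.04 -0.01] open 0.03 q [-0.25  0.46  1.53  0.    1.16 -0.28]
```

View pics/w19.png

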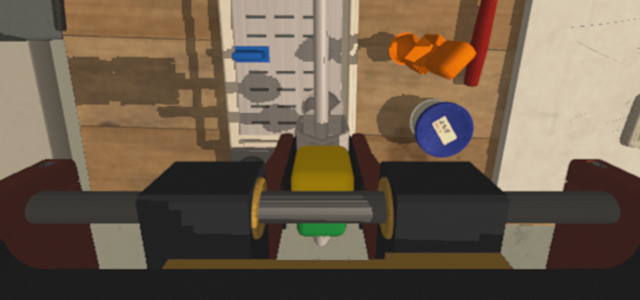

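View pics/s19.png

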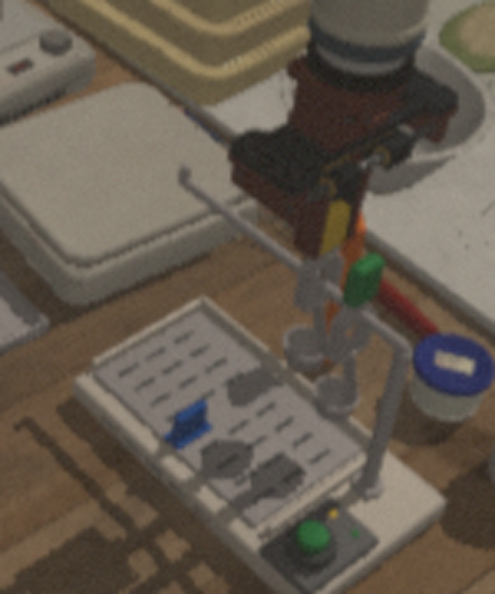

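It's threaded, next to green. I'll lower, release and rise.

```bash
python3 -m pendant '[1,0,-0.0005,0.008,0,0,0, 1,0,-0.001,0.016,0,0,0, 1,0,-0.001,0.023,0,0,0, 1,0,-0.001,0.0265,0,0,0, 1,0,-0.001,0.0265,0,0,0]' 
python3 -m pendant '[0.3,0,0,0,0,0,0, 0.3,0,0,0,0,0,0, 0.3,0,0,0,0,0,0, 0.3,0,0,0,0,0,0, 0.3,0,0,-0.02,0,0,0, 0.3,0,0,-0.05,0,0,0, 0.3,0,0,-0.09,0,0,0, 0.3,0,0,-0.13,0,0,0, 0.3,0,0,-0.17,0,0,0, 0.3,0,0,-0.18,0,0,0, 0.3,0,0,-0.18,0,0,0]'
python3 - <<'E'
from h import *
st()
im=manip.capture('wrist');cv2.imwrite('pics/w20.png',im[0:270])
to([.4976,.2029,.33],88.3)
E
```

```text
time_s: 28.65
position: [0.6433, -0.1485, 0.215]
tcp_rot: [[-0.036, 0.999, -0.001], [0.999, 0.036, 0.001], [0.001, -0.001, -1.0]]
contact_force: [-2.3, 1.8, 6.2]
opening: 0.0297
time_s: 29.57
position: [0.6451, -0.1497, 0.3993]
tcp_rot: [[-0.035, 0.999, 0.008], [0.999, 0.035, -0.002], [-0.002, 0.007, -1.0]]
contact_force: [0.0, -0.0, -0.0]
opening: 0.0616
29.57 pos [ 0.6451 -0.1497  0.3993] phi 92.0 zax [ 0.008 -0.002 -1.   ] F [ 0.03 -0.03 -0.01] M [-0.11  0.04  0.03] open 0.0616 q [-0.25  0.34  1.35 -0.    1.44 -0.28]
at [ 0.644  -0.1495  0.396 ] phi 92.0 shift [ 0.3573 -0.1342  0.0653] turn [0.16 0.04 3.7 ]
```

View pics/w20.png

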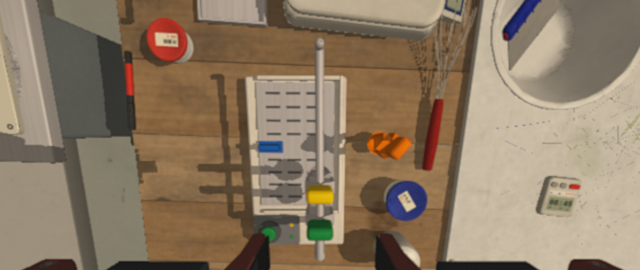

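Yellow (320,194) and green (319,230) hang side by side. Next is white.

```bash
python3 -m pendant '[0.3,0.357,-0.134,0.0,0,0,3.7, 0.3,0.357,-0.134,0.0,0,0,3.7, 0.3,0.357,-0.134,0.0,0,0,3.7, 0.3,0.357,-0.134,0.0,0,0,3.7, 0.3,0.357,-0.134,0.0,0,0,3.7, 0.3,0.357,-0.134,0.0,0,0,3.7, 0.3,0.357,-0.134,0.0,0,0,3.7, 0.3,0.357,-0.134,0.0,0,0,3.7, 0.3,0.357,-0.134,0.065,0,0,3.7, 0.3,0.357,-0.134,0.065,0,0,3.7, 0.3,0.357,-0.134,0.065,0,0,3.7, 0.3,0.357,-0.134,0.065,0,0,3.7, 0.3,0.357,-0.134,0.065,0,0,3.7, 0.3,0.357,-0.134,0.065,0,0,3.7]'
python3 - <<'E'
from h import *
st()
im=manip.capture('wrist');cv2.imwrite('pics/w21.png',im[0:270])
to([.4972,.2040,.215],88.3)
for X in ([.4976,.2029,.252],[.4981,.2441,.252],[.4992,.2853,.252]): print(w2px('wrist',X))
E
```

```text
time_s: 30.78
position: [0.4982, 0.202, 0.3305]
tcp_rot: [[0.031, 1.0, 0.001], [1.0, -0.031, 0.0], [0.0, 0.001, -1.0]]
contact_force: [0.5, -0.7, 0.1]
opening: 0.0619
30.78 pos [0.4982 0.202  0.3305] phi 88.23 zax [ 0.001  0.    -1.   ] F [ 0.52 -0.7   0.11] M [-0.04  0.03  0.  ] open 0.0619 q [ 0.36  0.18  1.71 -0.    1.25  0.39]
at [0.4983 0.2019 0.3308] phi 88.21 shift [ 0.002  -0.0013  0.1158] turn [ 0.1  -0.03 -0.09]
[320.91148258 214.14622259]
[319.90746141 164.76032073]
[319.5937274  110.87231689]
```

View pics/w21.png

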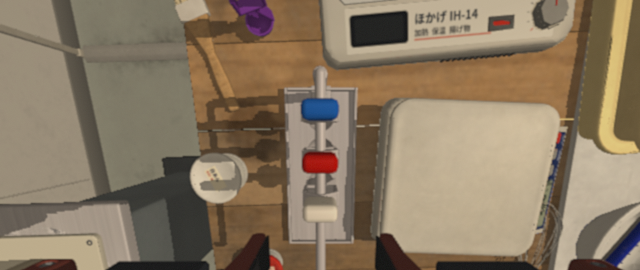

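White is at (320,210), as predicted. I'll grasp and lift.

```bash
python3 -m pendant '[0.3,0.002,-0.0013,0.04,0,0,0, 0.3,0.002,-0.0013,0.08,0,0,0, 0.3,0.002,-0.0013,0.108,0,0,0, 0.3,0.002,-0.0013,0.1155,0,0,0, 0.3,0.002,-0.0013,0.1155,0,0,0, 0.3,0.002,-0.0013,0.1155,0,0,0, 1,0.002,-0.0013,0.1155,0,0,0, 1,0.002,-0.0013,0.1155,0,0,0, 1,0.002,-0.0013,0.1155,0,0,0, 1,0.002,-0.0013,0.1155,0,0,0, 1,0.002,-0.0013,0.1155,0,0,0, 1,0.002,-0.0013,0.1155,0,0,0, 1,0.002,-0.0013,0.1155,0,0,0, 1,0.002,-0.0013,0.1155,0,0,0, 1,0.002,-0.0013,0.1155,0,0,0, 1,0.002,-0.0013,0.1155,0,0,0]'
python3 -m pendant '[1,0,0,-0.008,0,0,0, 1,0,0,-0.016,0,0,0, 1,0,0,-0.023,0,0,0, 1,0,0,-0.0255,0,0,0, 1,0,0,-0.0255,0,0,0]'
python3 - <<'E'
from h import *
st()
im=manip.capture('wrist');cv2.imwrite('pics/w22.png',im[100:])
E
```

```text
time_s: 32.17
position: [0.4963, 0.2049, 0.2148]
tcp_rot: [[0.03, 1.0, 0.001], [1.0, -0.03, 0.0], [0.0, 0.001, -1.0]]
contact_force: [-0.2, 0.2, 5.1]
opening: 0.0297
time_s: 32.58
position: [0.4963, 0.205, 0.2408]
tcp_rot: [[0.03, 1.0, 0.002], [1.0, -0.03, 0.001], [0.001, 0.002, -1.0]]
contact_force: [0.6, 0.0, -0.3]
opening: 0.0301
32.58 pos [0.4963 0.205  0.2408] phi 88.3 zax [ 0.002  0.001 -1.   ] F [ 0.64  0.01 -0.28] M [-0.05  0.11  0.01] open 0.0301 q [0.37 0.27 1.81 0.   1.06 0.4 ]
```

View pics/w22.png

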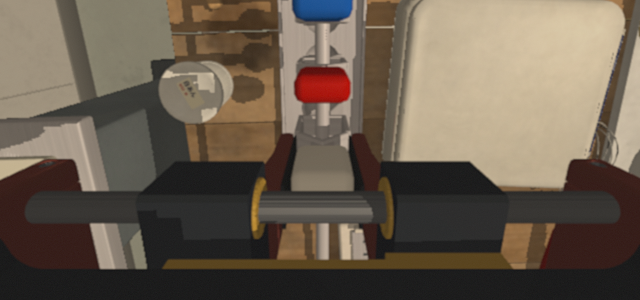

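Held at 30 mm. I'll pull it out past the upturned end by 151 mm.

```bash
python3 -m pendant '[1,-0.012,0,0,0,0,0, 1,-0.03,0,0,0,0,0, 1,-0.05,0,0,0,0,0, 1,-0.07,0,0,0,0,0, 1,-0.09,0,0,0,0,0, 1,-0.11,0,0,0,0,0, 1,-0.13,0,0,0,0,0, 1,-0.145,0,0,0,0,0, 1,-0.151,0,0,0,0,0, 1,-0.151,0,-0.006,0,0,0, 1,-0.151,0,-0.006,0,0,0]'
python3 - <<'E'
from h import *
st()
to([.6366,.05,.241],91.9)
E
```

```text
time_s: 33.55
position: [0.4918, 0.0537, 0.2466]
tcp_rot: [[0.031, 1.0, 0.001], [1.0, -0.031, 0.0], [0.0, 0.001, -1.0]]
contact_force: [0.2, 0.2, -0.5]
opening: 0.0298
33.55 pos [0.4918 0.0537 0.2466] phi 88.24 zax [ 0.001  0.    -1.   ] F [ 0.17  0.23 -0.54] M [-0.08  0.09  0.06] open 0.0298 q [0.08 0.2  1.89 0.   1.05 0.12]
at [0.4918 0.0537 0.2466] phi 88.24 shift [0.0007 0.1449 0.0057] turn [ 0.05 -0.02 -3.66]
```

```bash
python3 -m pendant '[1,0.001,0.02,0,0,0,-1, 1,0.001,0.045,0,0,0,-2, 1,0.001,0.07,0,0,0,-3, 1,0.001,0.095,0,0,0,-3.6, 1,0.001,0.12,0,0,0,-3.6, 1,0.001,0.139,0.003,0,0,-3.6, 1,0.001,0.146,0.0055,0,0,-3.6, 1,0.001,0.146,0.0055,0,0,-3.6, 1,0.001,0.146,0.0055,0,0,-3.6, 1,0.001,0.146,0.0055,0,0,-3.6]'
python3 - <<'E'
from h import *
st()
im=manip.capture('wrist');cv2.imwrite('pics/w23.png',im[100:])
to([.6417,-.1075,.241],91.9)
E
```

```text
time_s: 34.38
position: [0.6361, 0.051, 0.2401]
tcp_rot: [[-0.034, 0.999, -0.001], [0.999, 0.034, 0.0], [0.0, -0.001, -1.0]]
contact_force: [0.1, 0.4, 0.2]
opening: 0.03
34.38 pos [0.6361 0.051  0.2401] phi 91.93 zax [-0.001  0.    -1.   ] F [0.11 0.42 0.24] M [-0.09  0.06 -0.02] open 0.03 q [0.06 0.42 1.58 0.   1.13 0.03]
at [0.6362 0.0508 0.2404] phi 91.92 shift [-0.1584  0.0002 -0.0006] turn [-0.04 -0.    0.02]
```

View pics/w23.png

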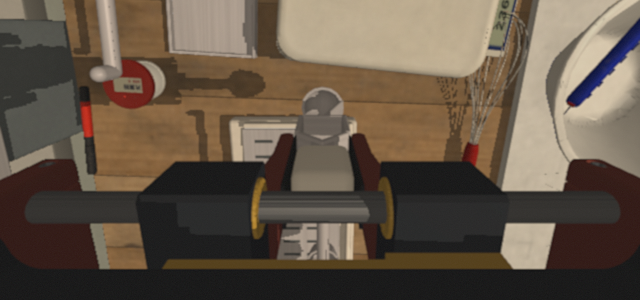

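```bash
python3 -m pendant '[1,-0.003,0,-0.0008,0,0,0, 1,-0.012,0,-0.0008,0,0,0, 1,-0.024,0,-0.0008,0,0,0, 1,-0.036,0,-0.0008,0,0,0, 1,-0.05,0,-0.0008,0,0,0, 1,-0.066,0,-0.0008,0,0,0, 1,-0.085,0,-0.0008,0,0,0, 1,-0.105,0,-0.0008,0,0,0, 1,-0.125,0,-0.0008,0,0,0, 1,-0.143,0,-0.0008,0,0,0, 1,-0.155,0,-0.0008,0,0,0, 1,-0.158,0,-0.0008,0,0,0, 1,-0.158,0,-0.0008,0,0,0]'
python3 - <<'E'
from h import *
st()
im=manip.capture('wrist');cv2.imwrite('pics/w24.png',im[100:])
crop('scene',310,130,460,310,3.3,'s24.png')
E
```

```text
time_s: 35.52
position: [0.6424, -0.1088, 0.2409]
tcp_rot: [[-0.031, 1.0, -0.0], [1.0, 0.031, 0.0], [0.0, -0.0, -1.0]]
contact_force: [-0.0, -0.2, -0.9]
opening: 0.0299
35.52 pos [ 0.6424 -0.1088  0.2409] phi 91.78 zax [-0.  0. -1.] F [-0.02 -0.24 -0.87] M [-0.02  0.02 -0.  ] open 0.0299 q [-0.19  0.44  1.55  0.    1.15 -0.22]
```

View pics/w24.png

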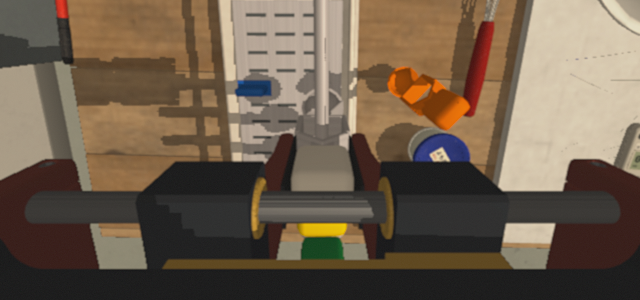

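View pics/s24.png

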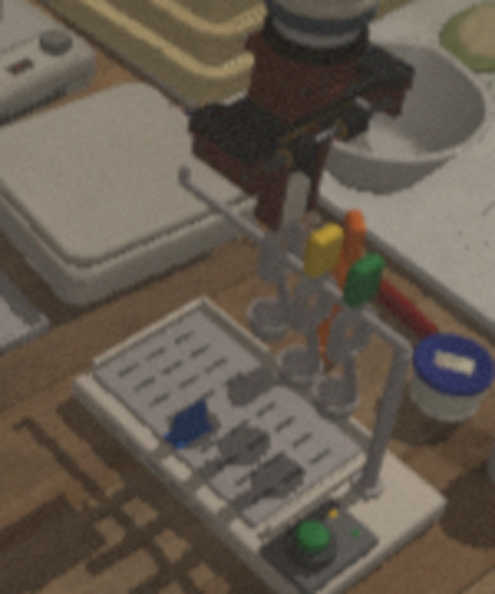

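```bash
python3 -m pendant '[1,0,-0.0005,0.008,0,0,0, 1,0,-0.001,0.016,0,0,0, 1,0,-0.001,0.023,0,0,0, 1,0,-0.001,0.026,0,0,0, 1,0,-0.001,0.026,0,0,0]' 
python3 -m pendant '[0.3,0,0,0,0,0,0, 0.3,0,0,0,0,0,0, 0.3,0,0,0,0,0,0, 0.3,0,0,0,0,0,0, 0.3,0,0,-0.02,0,0,0, 0.3,0,0,-0.05,0,0,0, 0.3,0,0,-0.09,0,0,0, 0.3,0,0,-0.13,0,0,0, 0.3,0,0,-0.17,0,0,0, 0.3,0,0,-0.18,0,0,0, 0.3,0,0,-0.18,0,0,0]'
python3 - <<'E'
from h import *
st()
im=manip.capture('wrist');cv2.imwrite('pics/w25.png',im[0:270])
to([.4982,.2441,.33],88.3)
E
```

```text
time_s: 36.03
position: [0.6418, -0.1067, 0.2148]
tcp_rot: [[-0.034, 0.999, -0.0], [0.999, 0.034, 0.0], [0.0, 0.0, -1.0]]
contact_force: [0.2, 1.7, 2.2]
opening: 0.0298
time_s: 36.95
position: [0.6432, -0.1077, 0.3996]
tcp_rot: [[-0.033, 0.999, 0.008], [0.999, 0.033, -0.001], [-0.002, 0.008, -1.0]]
contact_force: [0.4, 0.1, 0.4]
opening: 0.0612
36.95 pos [ 0.6432 -0.1077  0.3996] phi 91.9 zax [ 0.008 -0.001 -1.   ] F [0.41 0.13 0.38] M [-0.08  0.09  0.03] open 0.0612 q [-0.18  0.32  1.37 -0.    1.44 -0.22]
at [ 0.642  -0.1075  0.3963] phi 91.9 shift [ 0.3563 -0.1323  0.0657] turn [0.17 0.03 3.6 ]
```

View pics/w25.png

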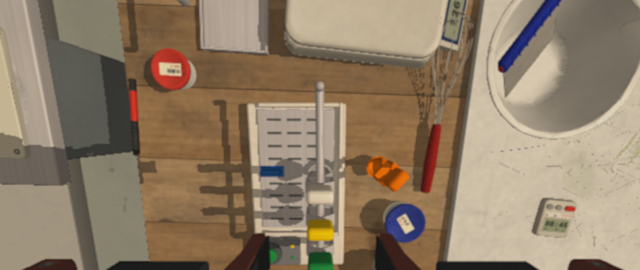

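White hangs at (320,194). Next is red.

```bash
python3 -m pendant '[0.3,0.356,-0.1325,0.0,0,0,3.6, 0.3,0.356,-0.1325,0.0,0,0,3.6, 0.3,0.356,-0.1325,0.0,0,0,3.6, 0.3,0.356,-0.1325,0.0,0,0,3.6, 0.3,0.356,-0.1325,0.0,0,0,3.6, 0.3,0.356,-0.1325,0.0,0,0,3.6, 0.3,0.356,-0.1325,0.0,0,0,3.6, 0.3,0.356,-0.1325,0.0,0,0,3.6, 0.3,0.356,-0.1325,0.065,0,0,3.6, 0.3,0.356,-0.1325,0.065,0,0,3.6, 0.3,0.356,-0.1325,0.065,0,0,3.6, 0.3,0.356,-0.1325,0.065,0,0,3.6, 0.3,0.356,-0.1325,0.065,0,0,3.6, 0.3,0.356,-0.1325,0.065,0,0,3.6]'
python3 - <<'E'
from h import *
st()
im=manip.capture('wrist');cv2.imwrite('pics/w26.png',im[0:270])
to([.4981,.2455,.215],88.3)
for X in ([.4981,.2441,.252],[.4992,.2853,.252]): print(w2px('wrist',X))
E
```

```text
time_s: 38.17
position: [0.4984, 0.2433, 0.3309]
tcp_rot: [[0.031, 1.0, 0.001], [1.0, -0.031, 0.0], [0.0, 0.001, -1.0]]
contact_force: [-0.2, 0.2, 1.5]
opening: 0.0615
38.17 pos [0.4984 0.2433 0.3309] phi 88.23 zax [ 0.001  0.    -1.   ] F [-0.24  0.19  1.48] M [-0.02  0.05 -0.03] open 0.0615 q [ 0.43  0.21  1.67 -0.    1.26  0.46]
at [0.4985 0.2432 0.3312] phi 88.21 shift [ 0.0022 -0.0007  0.1162] turn [ 0.1  -0.04 -0.09]
[321.2257782  214.11236233]
[320.98309351 164.77596904]
```

View pics/w26.png

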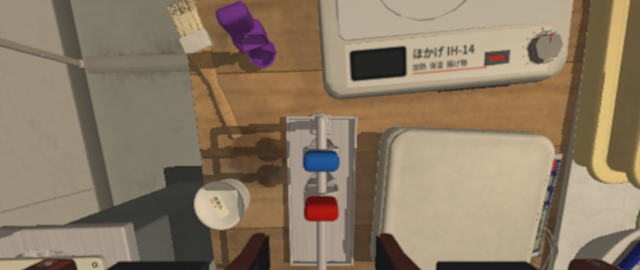

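Red is at (321,208), on the stand and in place. I'll grasp and lift.

```bash
python3 -m pendant '[0.3,0.002,-0.0008,0.04,0,0,0, 0.3,0.002,-0.0008,0.08,0,0,0, 0.3,0.002,-0.0008,0.108,0,0,0, 0.3,0.002,-0.0008,0.1158,0,0,0, 0.3,0.002,-0.0008,0.1158,0,0,0, 0.3,0.002,-0.0008,0.1158,0,0,0, 1,0.002,-0.0008,0.1158,0,0,0, 1,0.002,-0.0008,0.1158,0,0,0, 1,0.002,-0.0008,0.1158,0,0,0, 1,0.002,-0.0008,0.1158,0,0,0, 1,0.002,-0.0008,0.1158,0,0,0, 1,0.002,-0.0008,0.1158,0,0,0, 1,0.002,-0.0008,0.1158,0,0,0, 1,0.002,-0.0008,0.1158,0,0,0, 1,0.002,-0.0008,0.1158,0,0,0, 1,0.002,-0.0008,0.1158,0,0,0]'
python3 -m pendant '[1,0,0,-0.008,0,0,0, 1,0,0,-0.016,0,0,0, 1,0,0,-0.023,0,0,0, 1,0,0,-0.0255,0,0,0, 1,0,0,-0.0255,0,0,0]'
python3 - <<'E'
from h import *
st()
im=manip.capture('wrist');cv2.imwrite('pics/w27.png',im[100:])
E
```

```text
time_s: 39.55
position: [0.4973, 0.2462, 0.215]
tcp_rot: [[0.03, 1.0, 0.002], [1.0, -0.03, 0.0], [0.001, 0.001, -1.0]]
contact_force: [1.1, -0.6, 5.7]
opening: 0.0298
time_s: 39.97
position: [0.497, 0.2462, 0.2407]
tcp_rot: [[0.03, 1.0, 0.001], [1.0, -0.03, 0.001], [0.001, 0.001, -1.0]]
contact_force: [-0.3, -0.2, -1.0]
opening: 0.0301
39.97 pos [0.497  0.2462 0.2407] phi 88.3 zax [ 0.001  0.001 -1.   ] F [-0.28 -0.24 -1.05] M [-0.04  0.09  0.06] open 0.0301 q [0.44 0.3  1.77 0.   1.07 0.47]
```

View pics/w27.png

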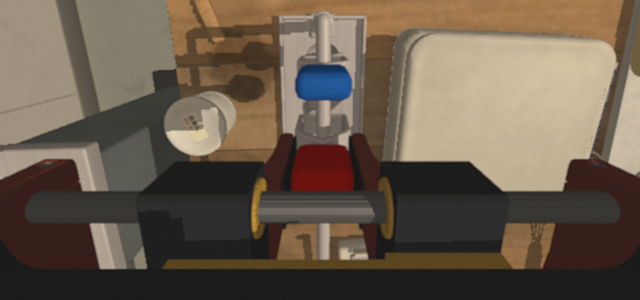

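```bash
python3 -m pendant '[1,-0.012,0,0,0,0,0, 1,-0.03,0,0,0,0,0, 1,-0.05,0,0,0,0,0, 1,-0.07,0,0,0,0,0, 1,-0.09,0,0,0,0,0, 1,-0.11,0,0,0,0,0, 1,-0.13,0,0,0,0,0, 1,-0.15,0,0,0,0,0, 1,-0.17,0,0,0,0,0, 1,-0.186,0,0,0,0,0, 1,-0.1925,0,0,0,0,0, 1,-0.1925,0,-0.006,0,0,0, 1,-0.1925,0,-0.006,0,0,0]'
python3 - <<'E'
from h import *
st()
to([.6366,.05,.241],91.9)
E
```

```text
time_s: 41.1
position: [0.4913, 0.0535, 0.2466]
tcp_rot: [[0.031, 1.0, 0.001], [1.0, -0.031, 0.0], [0.0, 0.001, -1.0]]
contact_force: [0.7, 1.0, -0.9]
opening: 0.0298
41.1 pos [0.4913 0.0535 0.2466] phi 88.24 zax [ 0.001  0.    -1.   ] F [ 0.73  0.99 -0.92] M [-0.05  0.04  0.03] open 0.0298 q [0.08 0.2  1.89 0.   1.05 0.11]
at [0.4913 0.0535 0.2466] phi 88.24 shift [0.001  0.1454 0.0057] turn [ 0.05 -0.02 -3.66]
```

```bash
python3 -m pendant '[1,0.001,0.02,0,0,0,-1, 1,0.001,0.045,0,0,0,-2, 1,0.001,0.07,0,0,0,-3, 1,0.001,0.095,0,0,0,-3.6, 1,0.001,0.12,0,0,0,-3.6, 1,0.001,0.139,0.003,0,0,-3.6, 1,0.001,0.1465,0.0055,0,0,-3.6, 1,0.001,0.1465,0.0055,0,0,-3.6, 1,0.001,0.1465,0.0055,0,0,-3.6, 1,0.001,0.1465,0.0055,0,0,-3.6]'
python3 - <<'E'
from h import *
st()
im=manip.capture('wrist');cv2.imwrite('pics/w28.png',im[100:])
to([.6403,-.066,.241],91.9)
E
```

```text
time_s: 41.93
position: [0.6362, 0.0507, 0.2401]
tcp_rot: [[-0.034, 0.999, -0.001], [0.999, 0.034, 0.0], [0.0, -0.001, -1.0]]
contact_force: [-0.1, -0.6, -1.3]
opening: 0.0296
41.93 pos [0.6362 0.0507 0.2401] phi 91.93 zax [-0.001  0.    -1.   ] F [-0.12 -0.63 -1.31] M [-0.08  0.03 -0.01] open 0.0296 q [0.06 0.42 1.58 0.   1.13 0.03]
at [0.6362 0.0506 0.2404] phi 91.92 shift [-0.1167  0.0002 -0.0007] turn [-0.05 -0.    0.02]
```

View pics/w28.png

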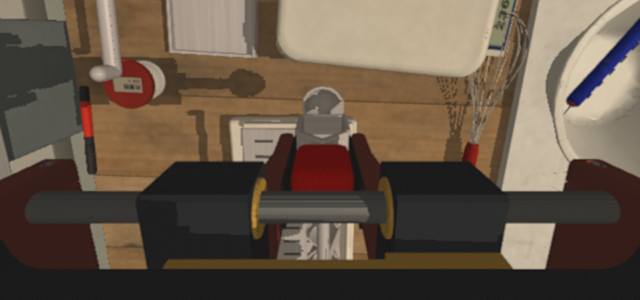

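```bash
python3 -m pendant '[1,-0.003,0,-0.0008,0,0,0, 1,-0.012,0,-0.0008,0,0,0, 1,-0.024,0,-0.0008,0,0,0, 1,-0.036,0,-0.0008,0,0,0, 1,-0.05,0,-0.0008,0,0,0, 1,-0.066,0,-0.0008,0,0,0, 1,-0.085,0,-0.0008,0,0,0, 1,-0.103,0,-0.0008,0,0,0, 1,-0.114,0,-0.0008,0,0,0, 1,-0.117,0,-0.0008,0,0,0, 1,-0.117,0,-0.0008,0,0,0]'
python3 - <<'E'
from h import *
st()
im=manip.capture('wrist');cv2.imwrite('pics/w29.png',im[100:])
E
```

```text
time_s: 42.9
position: [0.6412, -0.0681, 0.241]
tcp_rot: [[-0.031, 1.0, -0.0], [1.0, 0.031, 0.0], [0.0, -0.0, -1.0]]
contact_force: [-0.9, 0.3, -0.9]
opening: 0.0297
42.9 pos [ 0.6412 -0.0681  0.241 ] phi 91.79 zax [-0.  0. -1.] F [-0.9   0.29 -0.92] M [-0.01  0.04 -0.01] open 0.0297 q [-0.12  0.43  1.57  0.    1.14 -0.16]
```

View pics/w29.png

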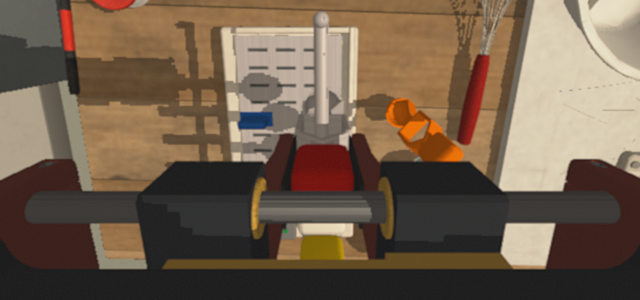

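```bash
python3 -m pendant '[1,0,-0.0005,0.008,0,0,0, 1,0,-0.001,0.016,0,0,0, 1,0,-0.001,0.023,0,0,0, 1,0,-0.001,0.026,0,0,0, 1,0,-0.001,0.026,0,0,0]' 
python3 -m pendant '[0.3,0,0,0,0,0,0, 0.3,0,0,0,0,0,0, 0.3,0,0,0,0,0,0, 0.3,0,0,0,0,0,0, 0.3,0,0,-0.02,0,0,0, 0.3,0,0,-0.05,0,0,0, 0.3,0,0,-0.09,0,0,0, 0.3,0,0,-0.13,0,0,0, 0.3,0,0,-0.17,0,0,0, 0.3,0,0,-0.18,0,0,0, 0.3,0,0,-0.18,0,0,0]'
python3 - <<'E'
from h import *
st()
im=manip.capture('wrist');cv2.imwrite('pics/w30.png',im[0:270])
to([.4993,.2853,.33],88.3)
E
```

```text
time_s: 43.37
position: [0.6403, -0.0659, 0.2149]
tcp_rot: [[-0.034, 0.999, -0.0], [0.999, 0.034, 0.0], [0.0, -0.0, -1.0]]
contact_force: [-0.4, 0.5, 3.0]
opening: 0.0296
time_s: 44.28
position: [0.6419, -0.0669, 0.3996]
tcp_rot: [[-0.033, 0.999, 0.008], [0.999, 0.033, -0.001], [-0.001, 0.008, -1.0]]
contact_force: [-0.1, -0.6, -0.6]
opening: 0.0612
44.28 pos [ 0.6419 -0.0669  0.3996] phi 91.9 zax [ 0.008 -0.001 -1.   ] F [-0.11 -0.56 -0.63] M [-0.09  0.09 -0.02] open 0.0612 q [-0.12  0.31  1.39 -0.    1.43 -0.16]
at [ 0.6407 -0.0668  0.3963] phi 91.9 shift [ 0.3566 -0.1299  0.0657] turn [0.17 0.02 3.6 ]
```

View pics/w30.png

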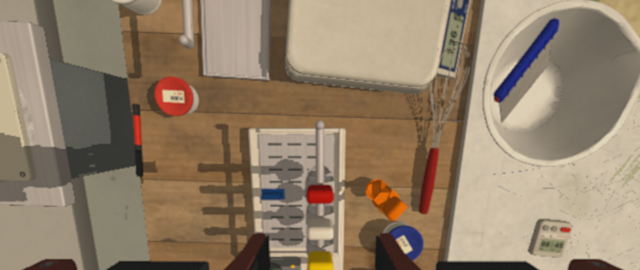

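Red hangs at (320,194). Last is blue.

```bash
python3 -m pendant '[0.3,0.3565,-0.13,0.0,0,0,3.6, 0.3,0.3565,-0.13,0.0,0,0,3.6, 0.3,0.3565,-0.13,0.0,0,0,3.6, 0.3,0.3565,-0.13,0.0,0,0,3.6, 0.3,0.3565,-0.13,0.0,0,0,3.6, 0.3,0.3565,-0.13,0.0,0,0,3.6, 0.3,0.3565,-0.13,0.0,0,0,3.6, 0.3,0.3565,-0.13,0.0,0,0,3.6, 0.3,0.3565,-0.13,0.065,0,0,3.6, 0.3,0.3565,-0.13,0.065,0,0,3.6, 0.3,0.3565,-0.13,0.065,0,0,3.6, 0.3,0.3565,-0.13,0.065,0,0,3.6, 0.3,0.3565,-0.13,0.065,0,0,3.6, 0.3,0.3565,-0.13,0.065,0,0,3.6]'
python3 - <<'E'
from h import *
st()
im=manip.capture('wrist');cv2.imwrite('pics/w31.png',im[0:270])
to([.4993,.2870,.215],88.3)
for X in ([.4992,.2853,.252],): print(w2px('wrist',X))
E
```

```text
time_s: 45.5
position: [0.4996, 0.2845, 0.3309]
tcp_rot: [[0.031, 1.0, 0.001], [1.0, -0.031, 0.0], [0.0, 0.001, -1.0]]
contact_force: [-0.3, -0.4, 0.5]
opening: 0.0613
45.5 pos [0.4996 0.2845 0.3309] phi 88.23 zax [ 0.001  0.    -1.   ] F [-0.32 -0.42  0.53] M [-0.09  0.06 -0.01] open 0.0613 q [ 0.5   0.24  1.63 -0.    1.27  0.53]
at [0.4997 0.2845 0.3312] phi 88.22 shift [ 0.0024 -0.0007  0.1162] turn [ 0.1  -0.04 -0.08]
[321.17387651 214.22480056]
```

View pics/w31.png

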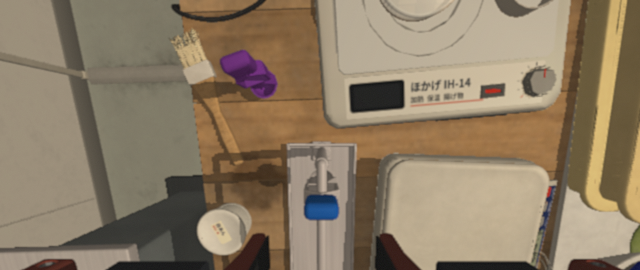

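```bash
python3 -m pendant '[0.3,0.0025,-0.0008,0.04,0,0,0, 0.3,0.0025,-0.0008,0.08,0,0,0, 0.3,0.0025,-0.0008,0.108,0,0,0, 0.3,0.0025,-0.0008,0.1158,0,0,0, 0.3,0.0025,-0.0008,0.1158,0,0,0, 0.3,0.0025,-0.0008,0.1158,0,0,0, 1,0.0025,-0.0008,0.1158,0,0,0, 1,0.0025,-0.0008,0.1158,0,0,0, 1,0.0025,-0.0008,0.1158,0,0,0, 1,0.0025,-0.0008,0.1158,0,0,0, 1,0.0025,-0.0008,0.1158,0,0,0, 1,0.0025,-0.0008,0.1158,0,0,0, 1,0.0025,-0.0008,0.1158,0,0,0, 1,0.0025,-0.0008,0.1158,0,0,0, 1,0.0025,-0.0008,0.1158,0,0,0, 1,0.0025,-0.0008,0.1158,0,0,0]'
python3 -m pendant '[1,0,0,-0.008,0,0,0, 1,0,0,-0.016,0,0,0, 1,0,0,-0.023,0,0,0, 1,0,0,-0.0255,0,0,0, 1,0,0,-0.0255,0,0,0]'
python3 - <<'E'
from h import *
st()
im=manip.capture('wrist');cv2.imwrite('pics/w32.png',im[100:])
E
```

```text
time_s: 46.88
position: [0.4986, 0.2881, 0.215]
tcp_rot: [[0.03, 1.0, 0.002], [1.0, -0.03, 0.001], [0.001, 0.002, -1.0]]
contact_force: [2.4, -0.4, 5.2]
opening: 0.03
time_s: 47.3
position: [0.498, 0.288, 0.2407]
tcp_rot: [[0.03, 1.0, 0.001], [1.0, -0.03, 0.001], [0.001, 0.001, -1.0]]
contact_force: [-0.3, -0.3, -1.0]
opening: 0.0296
47.3 pos [0.498  0.288  0.2407] phi 88.3 zax [ 0.001  0.001 -1.   ] F [-0.31 -0.28 -0.97] M [-0.03  0.09 -0.02] open 0.0296 q [0.5  0.33 1.73 0.   1.08 0.53]
```

View pics/w32.png

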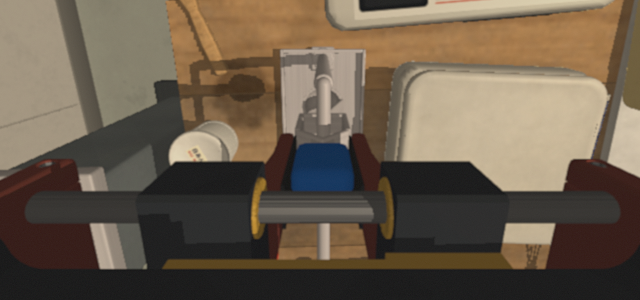

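```bash
python3 -m pendant '[1,-0.012,0,0,0,0,0, 1,-0.03,0,0,0,0,0, 1,-0.052,0.0005,0,0,0,0, 1,-0.075,0.0005,0,0,0,0, 1,-0.098,0.0005,0,0,0,0, 1,-0.12,0.0005,0,0,0,0, 1,-0.14,0.001,0,0,0,0, 1,-0.16,0.001,0,0,0,0, 1,-0.18,0.001,0,0,0,0, 1,-0.2,0.001,0,0,0,0, 1,-0.22,0.001,0,0,0,0, 1,-0.231,0.001,0,0,0,0, 1,-0.2345,0.001,0,0,0,0, 1,-0.2345,0.001,-0.006,0,0,0, 1,-0.2345,0.001,-0.006,0,0,0]'
python3 - <<'E'
from h import *
st()
to([.6366,.05,.241],91.9)
E
```

```text
time_s: 48.6
position: [0.4924, 0.0536, 0.2467]
tcp_rot: [[0.03, 1.0, 0.001], [1.0, -0.03, 0.0], [0.0, 0.001, -1.0]]
contact_force: [0.7, 0.2, -1.8]
opening: 0.0302
48.6 pos [0.4924 0.0536 0.2467] phi 88.27 zax [ 0.001  0.    -1.   ] F [ 0.74  0.23 -1.81] M [-0.04  0.02  0.02] open 0.0302 q [0.08 0.2  1.89 0.   1.05 0.11]
at [0.4924 0.0536 0.2467] phi 88.27 shift [0.0007 0.1443 0.0059] turn [ 0.07 -0.02 -3.63]
```

```bash
python3 -m pendant '[1,0.001,0.02,0,0,0,-1, 1,0.001,0.045,0,0,0,-2, 1,0.001,0.07,0,0,0,-3, 1,0.001,0.095,0,0,0,-3.6, 1,0.001,0.12,0,0,0,-3.6, 1,0.001,0.139,0.003,0,0,-3.6, 1,0.001,0.1455,0.0055,0,0,-3.6, 1,0.001,0.1455,0.0055,0,0,-3.6, 1,0.001,0.1455,0.0055,0,0,-3.6, 1,0.001,0.1455,0.0055,0,0,-3.6]'
python3 - <<'E'
from h import *
st()
im=manip.capture('wrist');cv2.imwrite('pics/w33.png',im[100:])
to([.6389,-.0255,.241],91.9)
E
```

```text
time_s: 49.43
position: [0.6361, 0.0505, 0.2401]
tcp_rot: [[-0.034, 0.999, -0.001], [0.999, 0.034, -0.0], [0.0, -0.001, -1.0]]
contact_force: [0.3, 0.1, -1.4]
opening: 0.0299
49.43 pos [0.6361 0.0505 0.2401] phi 91.93 zax [-0.001 -0.    -1.   ] F [ 0.28  0.1  -1.4 ] M [-0.09  0.06  0.01] open 0.0299 q [0.06 0.42 1.58 0.   1.13 0.03]
at [0.6362 0.0504 0.2404] phi 91.93 shift [-0.076   0.0001 -0.0006] turn [-0.04 -0.    0.03]
```

View pics/w33.png

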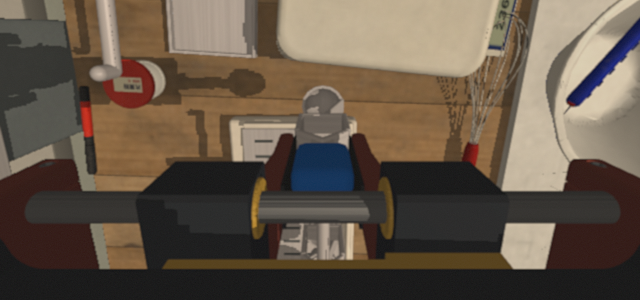

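```bash
python3 -m pendant '[1,-0.003,0,-0.0008,0,0,0, 1,-0.012,0,-0.0008,0,0,0, 1,-0.024,0,-0.0008,0,0,0, 1,-0.036,0,-0.0008,0,0,0, 1,-0.05,0,-0.0008,0,0,0, 1,-0.064,0,-0.0008,0,0,0, 1,-0.073,0,-0.0008,0,0,0, 1,-0.076,0,-0.0008,0,0,0, 1,-0.076,0,-0.0008,0,0,0]'
python3 - <<'E'
from h import *
st()
im=manip.capture('wrist');cv2.imwrite('pics/w34.png',im[100:])
crop('scene',310,130,460,310,3.3,'s34.png')
E
```

```text
time_s: 50.23
position: [0.6399, -0.0272, 0.241]
tcp_rot: [[-0.031, 1.0, -0.0], [1.0, 0.031, 0.0], [0.0, -0.0, -1.0]]
contact_force: [-0.6, 0.5, -1.0]
opening: 0.0298
50.23 pos [ 0.6399 -0.0272  0.241 ] phi 91.8 zax [-0.  0. -1.] F [-0.55  0.45 -1.  ] M [-0.1   0.06  0.03] open 0.0298 q [-0.06  0.43  1.58  0.    1.14 -0.09]
```

View pics/w34.png

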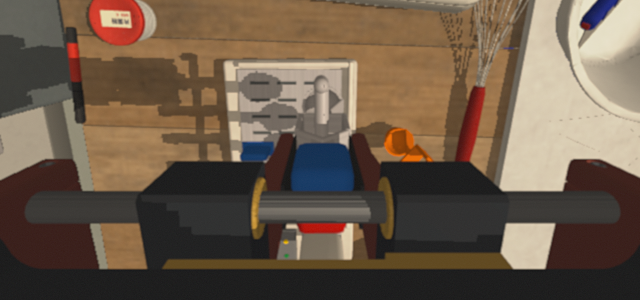

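View pics/s34.png

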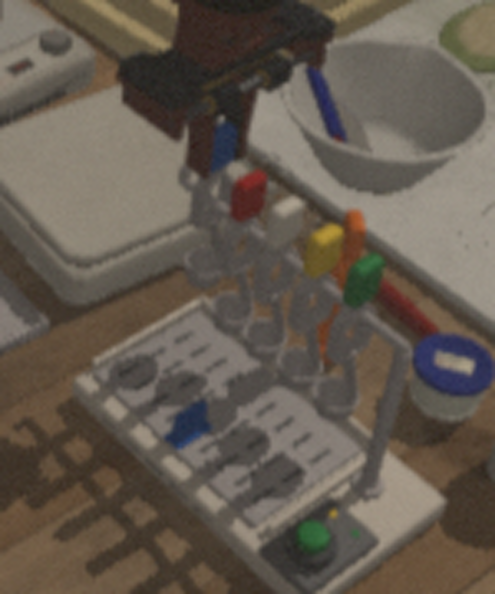

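All five are on the dryer rail. I'll lower blue, release and rise.

```bash
python3 -m pendant '[1,0,-0.0005,0.008,0,0,0, 1,0,-0.001,0.016,0,0,0, 1,0,-0.001,0.023,0,0,0, 1,0,-0.001,0.026,0,0,0, 1,0,-0.001,0.026,0,0,0]' 
python3 -m pendant '[0.3,0,0,0,0,0,0, 0.3,0,0,0,0,0,0, 0.3,0,0,0,0,0,0, 0.3,0,0,0,0,0,0, 0.3,0,0,-0.02,0,0,0, 0.3,0,0,-0.05,0,0,0, 0.3,0,0,-0.09,0,0,0, 0.3,0,0,-0.13,0,0,0, 0.3,0,0,-0.17,0,0,0, 0.3,0,0,-0.18,0,0,0, 0.3,0,0,-0.18,0,0,0]'
python3 - <<'E'
from h import *
st()
im=manip.capture('wrist');cv2.imwrite('pics/w35.png',im[0:270])
to([.55,-.15,.45],180)
E
```

```text
time_s: 50.75
position: [0.639, -0.0254, 0.2149]
tcp_rot: [[-0.034, 0.999, 0.0], [0.999, 0.034, 0.0], [0.0, 0.0, -1.0]]
contact_force: [-0.4, 1.1, 3.1]
opening: 0.03
time_s: 51.67
position: [0.6405, -0.0261, 0.3995]
tcp_rot: [[-0.033, 0.999, 0.008], [0.999, 0.033, -0.0], [-0.001, 0.008, -1.0]]
contact_force: [0.6, -0.5, 0.4]
opening: 0.0615
51.67 pos [ 0.6405 -0.0261  0.3995] phi 91.9 zax [ 0.008 -0.    -1.   ] F [ 0.61 -0.5   0.39] M [-0.05  0.06 -0.  ] open 0.0615 q [-0.06  0.3   1.4  -0.    1.43 -0.09]
at [ 0.6393 -0.026   0.3962] phi 91.89 shift [-0.121  -0.0932 -0.054 ] turn [  0.12   0.14 -88.11]
```

View pics/w35.png

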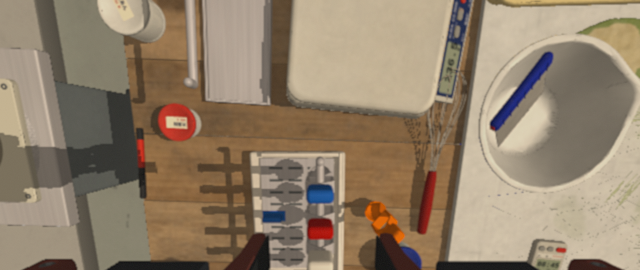

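Next I turn to φ=180° for a full check and to locate the button.

```bash
python3 -m pendant '[0.5,-0.14,-0.1,-0.06,0,0,-88.1, 0.5,-0.14,-0.1,-0.06,0,0,-88.1, 0.5,-0.14,-0.1,-0.06,0,0,-88.1, 0.5,-0.14,-0.1,-0.06,0,0,-88.1, 0.5,-0.14,-0.1,-0.06,0,0,-88.1, 0.5,-0.14,-0.1,-0.06,0,0,-88.1, 0.5,-0.14,-0.1,-0.06,0,0,-88.1, 0.5,-0.14,-0.1,-0.06,0,0,-88.1, 0.5,-0.14,-0.1,-0.06,0,0,-88.1, 0.5,-0.14,-0.1,-0.06,0,0,-88.1, 0.5,-0.14,-0.1,-0.06,0,0,-88.1, 0.5,-0.14,-0.1,-0.06,0,0,-88.1, 1,-0.14,-0.1,-0.06,0,0,-88.1, 1,-0.14,-0.1,-0.06,0,0,-88.1, 1,-0.14,-0.1,-0.06,0,0,-88.1, 1,-0.14,-0.1,-0.06,0,0,-88.1, 1,-0.14,-0.1,-0.06,0,0,-88.1]'
python3 - <<'E'
from h import *
st()
im=manip.capture('wrist');cv2.imwrite('pics/w36f.png',im)
import json
m=manip.camera_model('wrist');json.dump({k:(v.tolist() if hasattr(v,'tolist') else v) for k,v in m.items()},open('w36.json','w'))
cv2.imwrite('pics/w36.png',cv2.resize(im[90:270,200:440],None,fx=3.2,fy=3.2,interpolation=cv2.INTER_CUBIC))
crop('scene',310,150,460,310,3.7,'s36.png')
crop('top',320,155,430,285,4.5,'t36.png')
E
```

```text
time_s: 53.13
position: [0.5434, -0.1691, 0.4542]
tcp_rot: [[-1.0, 0.001, -0.001], [0.001, 1.0, 0.0], [0.001, 0.0, -1.0]]
contact_force: [-0.6, -0.2, -0.3]
opening: 0.0141
53.13 pos [ 0.5434 -0.1691  0.4542] phi 179.93 zax [-0.001  0.    -1.   ] F [-0.62 -0.19 -0.28] M [-0.    0.   -0.03] open 0.0141 q [-0.32  0.16  1.47 -0.    1.52 -1.89]
```

View pics/w36.png

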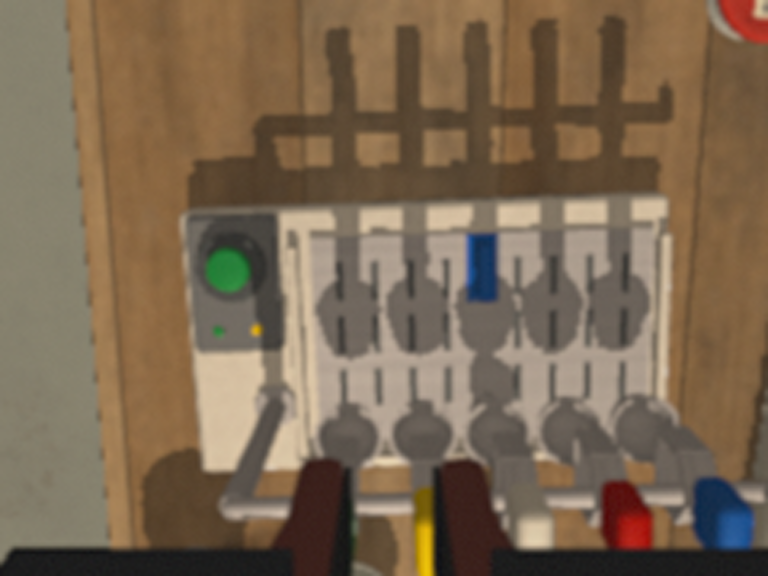

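View pics/s36.png

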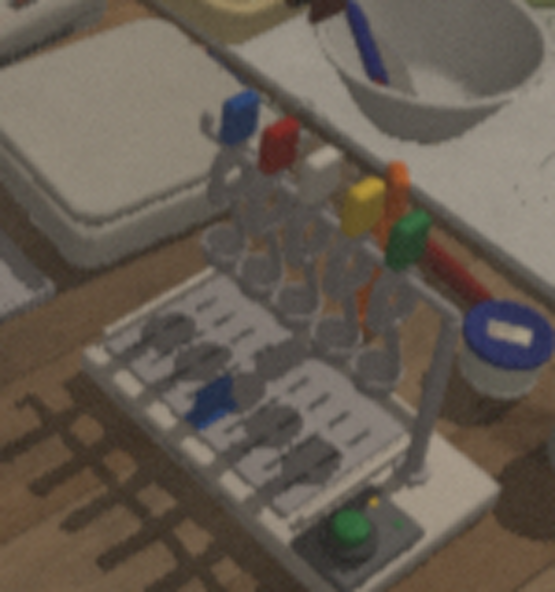

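Run:
```python
from h import *
import json
m=json.load(open('w36.json'))
u,v=200+228/3.2-.34,90+270/3.2-.34
us,vs=310+352/3.7-.36,150+525/3.7-.36
from scipy.optimize import least_squares
ut,vt=320+400/4.5-.4,155+215/4.5-.4
f=lambda X:np.concatenate([w2px('wrist',X,m)-[u,v],w2px('top',X)-[ut,vt],w2px('scene',X)-[us,vs]])
r=least_squares(f,[.56,-.265,.05]);print(r.x,r.fun)
for z in (.045,.05,.055,.06): print(z,px2w('wrist',u,v,z=z,m=m).round(4))
to([.559,-.265,.09],180)
```

```text
[ 0.55646539 -0.26452713  0.05839637] [-0.21245757  0.55924918 -0.19127485  0.86382063 -0.17130538 -0.04041753]
0.045 [ 0.5573 -0.2664  0.045 ]
0.05 [ 0.5566 -0.2655  0.05  ]
0.055 [ 0.5559 -0.2647  0.055 ]
0.06 [ 0.5552 -0.2638  0.06  ]
at [ 0.5435 -0.1692  0.4549] phi 179.97 shift [-0.0156 -0.0958  0.3649] turn [ 0.   -0.01 -0.03]
```

The button is at (0.556,-0.265) with its top at about 56 mm. I'll go above it with the fingers shut.

```bash
python3 -m pendant '[1,-0.0125,-0.0958,0.0,0,0,0, 1,-0.0125,-0.0958,0.0,0,0,0, 1,-0.0125,-0.0958,0.0,0,0,0, 1,-0.0125,-0.0958,0.04,0,0,0, 1,-0.0125,-0.0958,0.08,0,0,0, 1,-0.0125,-0.0958,0.12,0,0,0, 1,-0.0125,-0.0958,0.16,0,0,0, 1,-0.0125,-0.0958,0.20,0,0,0, 1,-0.0125,-0.0958,0.24,0,0,0, 1,-0.0125,-0.0958,0.28,0,0,0, 1,-0.0125,-0.0958,0.32,0,0,0, 1,-0.0125,-0.0958,0.355,0,0,0, 1,-0.0125,-0.0958,0.37,0,0,0, 1,-0.0125,-0.0958,0.37,0,0,0, 1,-0.0125,-0.0958,0.37,0,0,0]'
python3 - <<'E'
from h import *
st()
im=manip.capture('wrist');cv2.imwrite('pics/w37.png',im[100:])
crop('scene',310,150,460,310,3.7,'s37.png')
to([.556,-.265,.056],180)
E
```

```text
time_s: 54.53
position: [0.5558, -0.2647, 0.0846]
tcp_rot: [[-1.0, 0.0, -0.001], [0.0, 1.0, 0.001], [0.001, 0.001, -1.0]]
contact_force: [0.6, -0.1, 0.7]
opening: 0.0003
54.53 pos [ 0.5558 -0.2647  0.0846] phi 179.98 zax [-0.001  0.001 -1.   ] F [ 0.64 -0.1   0.7 ] M [-0.01 -0.02 -0.01] open 0.0003 q [-0.46  0.59  1.73  0.    0.83 -2.03]
at [ 0.5573 -0.2655  0.0868] phi 179.99 shift [0.0013 0.0005 0.0307] turn [-0.07  0.14 -0.01]
```

View pics/w37.png

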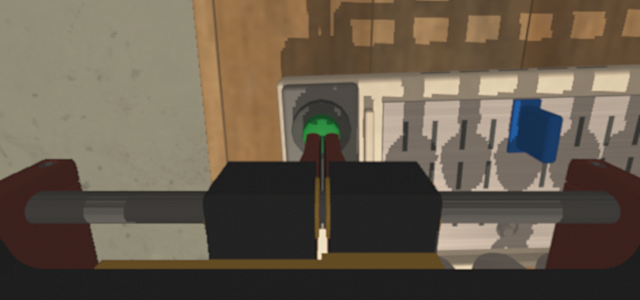

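View pics/s37.png

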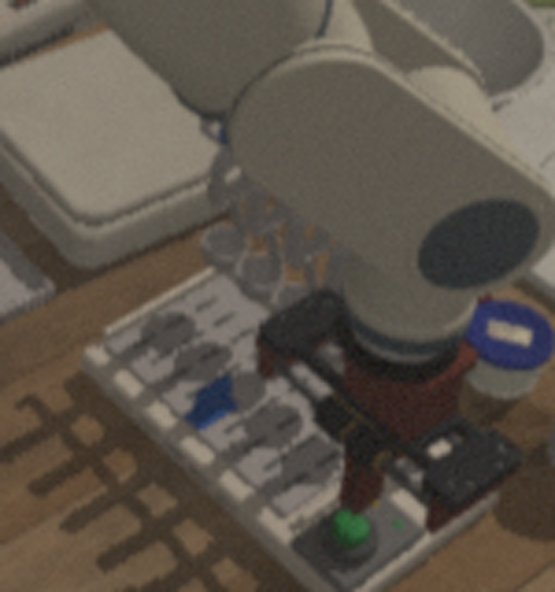

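Run:
```python
from h import *
crop('top',320,155,430,285,4.5,'t37.png')
```

```text
(no output)
```

View pics/t37.png

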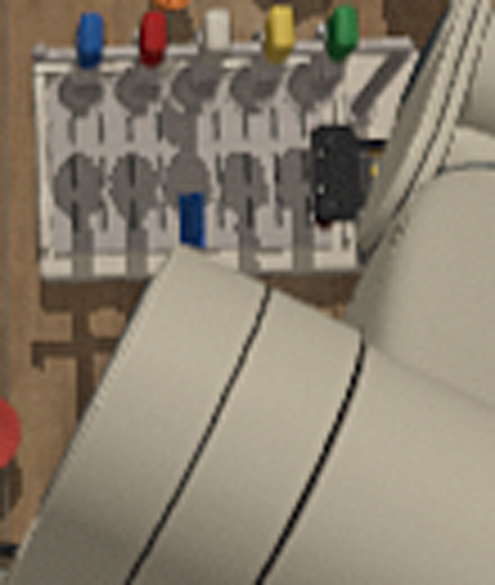

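Run:
```python
from h import *
for p in [(415,60),(450,0),(365,235)]:
  for z in (.25,.3,.35,.45): print(p,z,px2w('top',320+p[0]/4.5,155+p[1]/4.5,z=z).round(3))
crop('top',380,90,480,220,4.5,'t38.png')
```

```text
(415, 60) 0.25 [ 0.623 -0.239  0.25 ]
(415, 60) 0.3 [ 0.609 -0.227  0.3  ]
(415, 60) 0.35 [ 0.595 -0.216  0.35 ]
(415, 60) 0.45 [ 0.567 -0.193  0.45 ]
(450, 0) 0.25 [ 0.664 -0.264  0.25 ]
(450, 0) 0.3 [ 0.648 -0.251  0.3  ]
(450, 0) 0.35 [ 0.633 -0.239  0.35 ]
(450, 0) 0.45 [ 0.601 -0.214  0.45 ]
(365, 235) 0.25 [ 0.507 -0.202  0.25 ]
(365, 235) 0.3 [ 0.497 -0.192  0.3  ]
(365, 235) 0.35 [ 0.488 -0.182  0.35 ]
(365, 235) 0.45 [ 0.469 -0.162  0.45 ]
```

View pics/t38.png

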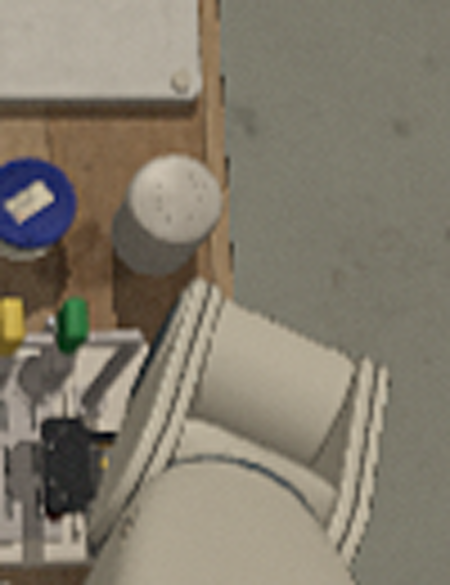

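Run:
```python
from h import *
for z in (.25,.3,.35,.4):
    print(z,((w2px('scene',[.556-.444*.07,-.265-.896*.07,z])-[310,150])*3.7).round(),((w2px('scene',[.556,-.265,z])-[310,150])*3.7).round())
crop('scene',280,90,480,310,2.7,'s38.png')
```

```text
0.25 [433. 432.] [393. 343.]
0.3 [449. 376.] [407. 287.]
0.35 [466. 316.] [421. 227.]
0.4 [485. 250.] [437. 162.]
```

View pics/s38.png

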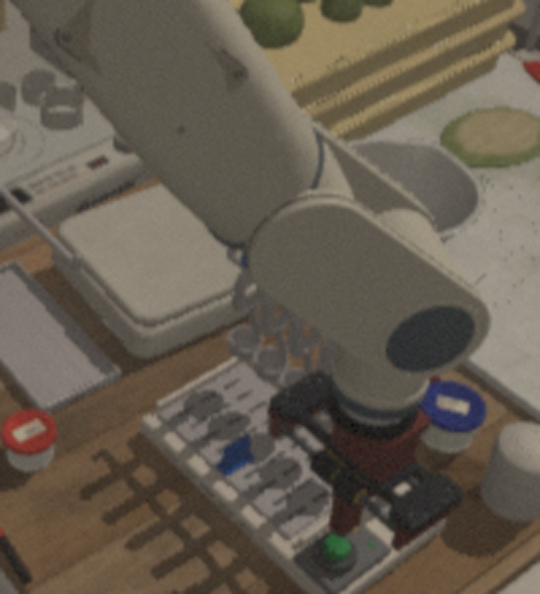

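The wrist axis is about 0.40 m up, so the links clear the post and ladles. I'll press slowly.

```bash
python3 -m pendant '[1,0.001,0.0005,0.01,0,0,0, 1,0.001,0.0005,0.02,0,0,0, 1,0.001,0.0005,0.027,0,0,0, 1,0.001,0.0005,0.03,0,0,0, 1,0.001,0.0005,0.03,0,0,0]'
python3 -m pendant '[1,0,0,0.001,0,0,0, 1,0,0,0.002,0,0,0, 1,0,0,0.003,0,0,0, 1,0,0,0.003,0,0,0]'
```

```text
time_s: 55.2
position: [0.5549, -0.2645, 0.0553]
tcp_rot: [[-1.0, 0.0, -0.001], [0.0, 1.0, 0.0], [0.001, 0.0, -1.0]]
contact_force: [-2.1, 1.5, 7.3]
opening: 0.0004
time_s: 55.53
position: [0.5551, -0.2645, 0.0548]
tcp_rot: [[-1.0, 0.0, -0.0], [0.0, 1.0, 0.0], [0.0, 0.0, -1.0]]
contact_force: [-8.6, 4.8, 30.9]
opening: 0.0005
```

```bash
python3 - <<'E'
from h import *
im=manip.capture('wrist');cv2.imwrite('pics/w39.png',cv2.resize(im[160:300,240:400],None,fx=4.5,fy=4.5,interpolation=cv2.INTER_CUBIC))
crop('scene',380,270,430,320,10,'s39.png')
E
for i in 1 2 3; do python3 -m pendant '[1,0,0,-0.002,0,0,0, 1,0,0,-0.002,0,0,0]' | egrep 'pos|force'; done
```

```text
position: [0.555, -0.2645, 0.0551]
contact_force: [-4.7, 2.7, 16.9]
position: [0.555, -0.2644, 0.0563]
contact_force: [-1.4, -0.0, 3.8]
position: [0.5549, -0.2644, 0.0581]
contact_force: [-1.3, 0.6, 2.3]
```

View pics/w39.png

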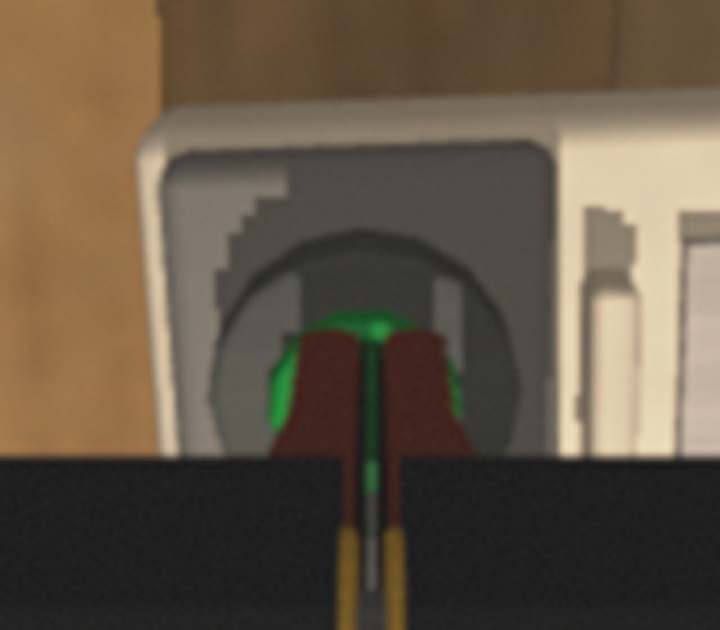

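View pics/s39.png

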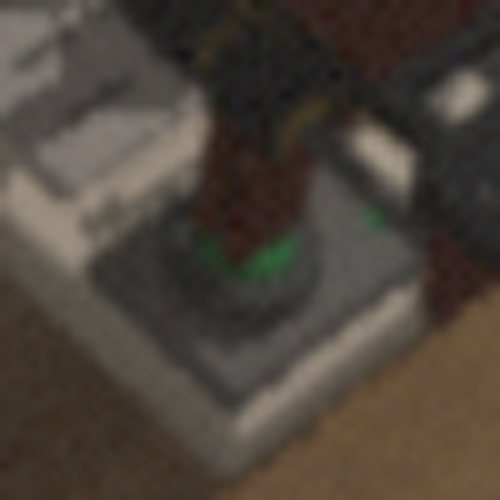

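The force rose along the spring (0.83 N/mm, free top about 61 mm) to a hard stop at 55 mm, so the button was fully down. I'll retreat and check everything.

```bash
python3 -m pendant '[1,0,0,-0.01,0,0,0, 1,0,0,-0.03,0,0,0, 1,0.01,0,-0.07,0,0,0, 1,0.02,0,-0.11,0,0,0, 1,0.03,0,-0.15,0,0,0, 1,0.04,0,-0.19,0,0,0, 1,0.05,0,-0.23,0,0,0, 1,0.06,0.01,-0.27,0,0,0, 1,0.06,0.04,-0.31,0,0,0, 1,0.06,0.08,-0.35,0,0,0, 1,0.06,0.1,-0.38,0,0,0, 1,0.06,0.1,-0.38,0,0,0, 1,0.06,0.1,-0.38,0,0,0, 1,0.06,0.1,-0.38,0,0,0]'
python3 - <<'E'
from h import *
st()
im=manip.capture('wrist');cv2.imwrite('pics/w40.png',cv2.resize(im[80:270,200:440],None,fx=3,fy=3,interpolation=cv2.INTER_CUBIC))
crop('scene',300,150,460,310,3.7,'s40.png')
cv2.imwrite('pics/t40.png',manip.capture('top'))
rec(['start_top','ladle1_grip','ladle2_grip','ladle3_grip','ladle4_grip','ladle5_grip','tub_red'],'scene',cap=False)
E
```

```text
time_s: 57.3
position: [0.495, -0.1643, 0.4384]
tcp_rot: [[-1.0, -0.001, 0.001], [-0.001, 1.0, -0.001], [-0.001, -0.001, -1.0]]
contact_force: [0.1, 0.3, -0.2]
opening: 0.0004
57.3 pos [ 0.495  -0.1643  0.4384] phi -179.93 zax [ 0.001 -0.001 -1.   ] F [ 0.12  0.29 -0.23] M [-0.01 -0.06 -0.01] open 0.0004 q [-0.34  0.08  1.59 -0.    1.47 -1.92]
scene ladle1_grip 0.71 [ 0.7416 -0.1052  0.1431] px [416, 206]
scene ladle1_grip 0.67 [ 0.6364 -0.0691  0.1687] px [381, 207]
scene ladle1_grip 0.62 [0.4204 0.4168 0.0962] px [238, 169]
scene ladle1_grip 0.43 [ 0.6405 -0.0265  0.1712] px [373, 198]
scene ladle2_grip 0.79 [ 0.6346 -0.0249  0.1701] px [371, 199]
scene ladle2_grip 0.54 [ 0.6394 -0.1559  0.1729] px [404, 224]
scene ladle3_grip 0.8 [ 0.6392 -0.1522  0.1705] px [403, 223]
scene ladle4_grip 0.57 [ 0.6416 -0.1938  0.1675] px [415, 233]
scene ladle5_grip 0.83 [ 0.6405 -0.1112  0.1699] px [393, 215]
scene tub_red 0.61 [0.3952 0.0369 0.0437] px [291, 251]
```

View pics/w40.png

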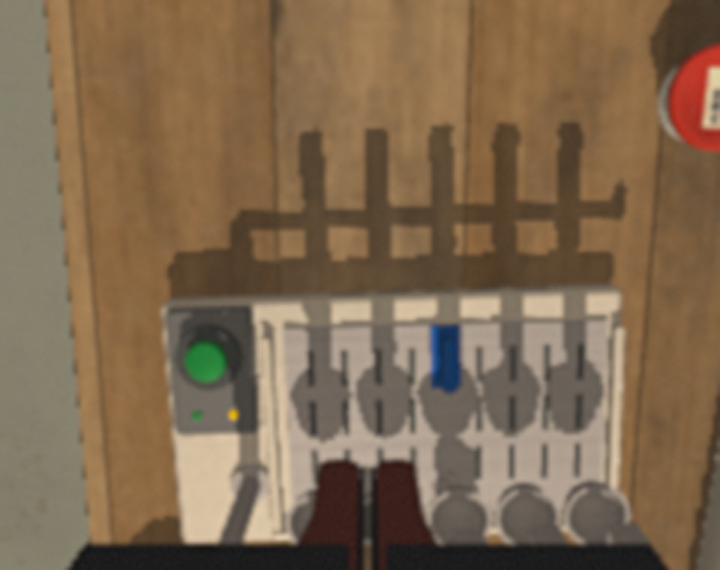

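View pics/s40.png

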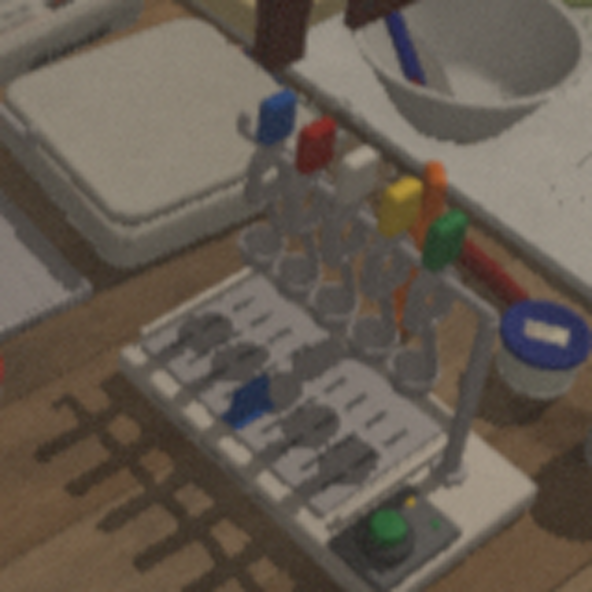

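View pics/t40.png

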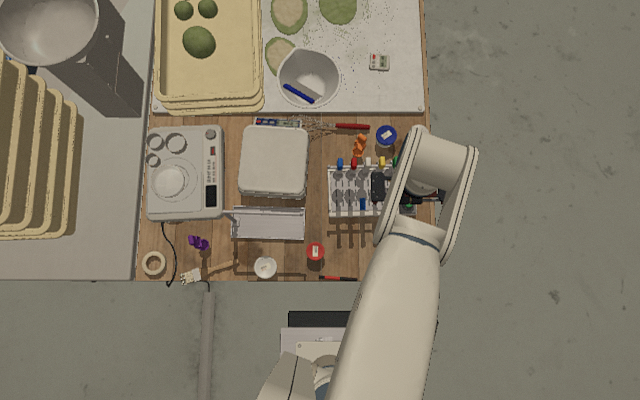

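Last checks: all five ladles hang on the dryer rail behind its upturned end, in s40 from blue (277,117) to green (445,240). The plate is inside the lips, the button is back at its old image position, and the tubs, purple and orange pieces haven't moved. I'm handing in.

Run:
```python
from h import *
print(manip.job_done())
```

```text
the job is handed in; nothing more can be done
None
```

The job is handed in at about 57 s of the 210 s allowed; the hand-in reported no verdict. The drip plate is on its pin, all five ladles hang on the dryer's rail, and the start button has been pressed and is up again.

- **Plate:** I gripped it by its tab, slid it in from the front under the rail, and lowered it onto the pin. There was no upward force below the pin's top, and I released it with its underside about 28 mm above the table. Later pictures show it flat inside the lips. I could not see the hole directly afterwards because the ladles and their shadows cover it, so the seating rests on force, height and the plate's outline.
- **Ladles:** I moved green, yellow, white, red and blue in turn, each raised about 25 mm over both upturned ends. They hang about 41 mm apart, with green a few millimetres nearer the tip than its nominal slot. No ladle came near the 165 mm height limit while being carried. The last pictures show all five upright behind the dryer's upturned end.
- **Button:** I pressed it until it stopped, about 6 mm down, with up to 31 N of force on the tool. It looked up again after I withdrew, judged by its position in the image.
- **Everything else:** The tubs and the orange and purple look-alikes show no change, and the arm ended well clear. The recogniser's last run read the ladle grips about 17 cm high rather than 23 cm. It was centring on the whole ladle, and the pictures contradict it. It did not find the button in that run.

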